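# Swap the wire spool and the grease tin, and stack the bearing kit

## Robot

A 6-joint arm with a two-finger parallel gripper is mounted at the origin on the work surface. World frame = base frame: x ahead of the robot, y to its left, z up, the work surface at z = 0. Lengths are in m, angles in rad, forces in N, time in s.
With the tool pointing down it reaches from about 0.25 to 0.8 m from the base axis. Payload 8.5 kg.
Tool frame: the origin (TCP) lies between the finger pads; the fingertips stand ctrl.tip_extent ahead of it and the grasp point (between the pads) lies 8 mm behind it (ctrl.tip_extent is the distance from the TCP to the fingertips, in m); z points along the fingers, y is the line along which they close (so a half turn about z gives the same grasp; the last joint's range is limited). The gripper opens to 85 mm and grips with 20 to 120 N. Pads are 22 mm wide; open, the fingers measure 114 mm over their backs; the gripper's body (76 mm by 85 mm) begins 54 mm behind the grasp point. The pads swing forward as they close: fully open they stand 13 mm farther back than shut.
Start: joints at [-1.213, 0.238, -0.013, 1.319, 0, 1.571], TCP at [0.184, -0.492, 0.242] pointing down, gripper open.
Joint ranges: [-2.66, 2.66], [-1.03, 1.9], [-1.14, 1.46], [-1.82, 2.27], [-1.45, 1.34], [-3.14, 3.14]. Speed limits (rad/s): [2.22, 2.22, 2.79, 3.14, 3.14, 3.14].

## Interface

Orientations are given as [roll, pitch, yaw] about the fixed x, y, z axes, in that order (R = Rz(yaw) Ry(pitch) Rx(roll)).
In Python, from bench import ctrl gives the robot as it stands. The module is installed in compiled form; this text tells all that it offers.
- The arm moves only by the tool servo_tool, never from a script. Its argument "series" is a list of rows, each an object of numbers: "x", "y", "z": the shift along the tool's x, y, z in units of 50 cm (1.0 is 50 cm); "ax", "ay", "az": the turn, a rotation vector about the tool's x, y, z in units of 90 degrees (1.0 is 90 degrees). In form: [{"x": .., "y": .., "z": .., "ax": .., "ay": .., "az": ..}, ...]. A call has exactly 10 rows; each row is the pose to reach, as a shift and turn from the pose commanded when the call began, along the tool's axes at that moment; what a row does not reach only later rows make up. A row lasts 1/12 s, in which the tool goes at most 41.7 mm and 7.16 degrees, less where a joint would pass 70% of its speed; a pose out of reach is approached as far as the arm can. A call with a number of a shift or a turn outside -1 to 1 is refused whole. A call with a gripper value outside its range is refused whole. "fingers" is the opening, from 0 (shut) to 1 (fully open), set as the call begins (left out, the last holds). The fingers move at their own pace and stop on an object; the grip force is fixed at half the most. Time passes only in rows, so rows that repeat a pose let the fingers close, or fill a call up. It gives the time, the measured TCP pose, the force, the opening and the grip force at its end, in the units of the state.
- ctrl.get_state(): the state, without advancing time (a new reading comes with each control period).
- ctrl.snapshot(name): name is "scene" or "top" or "wrist"; returns the picture (400x640x3 uint8, red, green, blue); there is no depth.
- ctrl.camera_model(name): a dict with "vertical_fov" (degrees; the focal length in pixels is half the picture's height over the tangent of half this angle, whatever the lens; pixels are square), "cx", "cy" (the principal point, pixels), "rvec" (rotation vector, rad) and "tvec" (3), from world to camera coordinates, as OpenCV has them; the wrist camera has in their place "hand_eye" (4x4, takes a point from camera to tool coordinates, whose origin is the TCP and whose axes are the flange's). Camera axes: x right, y down, z forward; pixel columns grow to the right and rows downward; lengths in m; the calibration is good to about 2 mm. The wrist camera is an equidistant fisheye: a pixel r from the principal point sees the ray r / f radians off the axis. A picture is of the moment at which its call begins: read the wrist's pose just before it. camera_model takes no time and is no camera call.
- ctrl.finish_job(): hands the job in; it is judged then, once.
The state is a dict: "time": time; "joint_pos": joint angles; "qd": joint speeds; "joint_efforts": joint torques, N m; "ee_pos": TCP position; "ee_rot": TCP orientation; "ft_force": force on the tool from outside, world axes, zero at the start; "torque": the same for the moment, N m; "finger_gap": finger opening in m; "grip_force": force on a finger pad.
Only numpy, scipy, OpenCV 4.12 (cv2) and the standard library are available. Lean on these libraries where they do the work, as an engineer would, in place of code of your own. Each camera call takes 0.05 s, during which the arm holds its last target. There are 200 camera calls.

## Task

The wire spool and the grease tin have been put down in each other's places: stand the spool in the middle of the round wooden plate and the grease tin in the middle of the square drip tray (the ribbed rubber mat is free for parking one of them meanwhile). The tin is the base of the wheel-bearing kit: stack the other two parts centrally on it, widest first, the bearing carton and then the castle nut with its notched end up. Keep the spool and the tin upright all the while, and leave the spray can, the oil bottle and the loose bearing ring where they stand.

Things in the scene. Friction and masses are not known exactly. Their poses are not given: they have to be found in the camera images.
- grease_tin: Loose closed round steel tin, 64 mm diameter, 42 mm high, flat lid, about 0.25 kg. Starts on the round plate. Origin: centre of its underside; z up.
- wire_spool: Loose spool of steel wire, standing upright: two pale wooden flanges of 64 mm diameter (lower 12 mm thick, upper 14 mm thick) with a 55 mm diameter wire winding between, 64 mm high in all, small dark hole mark in the top, about 0.35 kg. Starts in the drip tray. Origin: centre of its underside; z up.
- bearing_carton: Loose brown cardboard carton with a bearing in it, 46 mm (its x) by 40 mm (its y) by 28 mm high, a strip of pale paper tape along x over its top, about 0.15 kg. Lies on the bench, any yaw. Origin: centre of its underside; z up.
- castle_nut: Loose dark steel hexagonal castle nut, solid, 30 mm across flats, 35 mm across corners; the hexagon is 18 mm high, with six small notched teeth on top to 24 mm in all. Two of its six flats face its +y and -y, the others follow every 60 degrees. About 0.09 kg. Lies on the bench, teeth up, any yaw. Origin: centre of its underside; z up.
- round_plate: Fixed round wooden plate, 104 mm outer diameter, inner floor about 94 mm across and 5 mm above the bench, with a rim 10 mm above the bench. Place of the wire spool. Origin: centre of its underside, on the bench; z up.
- drip_tray: Fixed square bright steel tray, 104 mm by 104 mm outside, 96 mm inside, inner floor 5 mm above the bench, rim 10 mm above the bench; sides along its x and y. Place of the grease tin and the stack. Origin: centre of its underside, on the bench; z up.
- rubber_mat: Fixed square black rubber mat with grey ribs, 100 mm by 100 mm, 3 mm thick, empty: free for parking. Origin: centre of its underside, on the bench; z up.
- spray_can: Bystander: loose grey spray can with a red nozzle cap, 52 mm diameter, 145 mm high. Leave it. Origin: centre of its underside; z up.
- oil_bottle: Bystander: loose amber oil bottle with a blue cap, 58 mm diameter, 133 mm high. Leave it. Origin: centre of its underside; z up.
- bearing_ring: Bystander: loose round bright steel bearing ring lying flat, 56 mm outer and 34 mm inner diameter, 16 mm high. Leave it. Origin: centre of its underside; z up.
Things that resemble listed ones, but are neither listed nor needed, are in the scene too. Leave any green or yellow look-alike of the castle_nut alone.

How it is judged:
At the end, for the whole second after the job is handed in: Spool on the round plate and tin on the drip tray floor, each within 15 mm of centre; carton flat on the tin within 12 mm of its axis; nut flat on the carton, teeth up, within 10 mm of its centre; all four upright within 0.1 rad and at rest (horizontal distance between wire_spool and round_plate below 0.015 m and z of wire_spool in the frame of round_plate between 0.001 and 0.009 m and horizontal distance between grease_tin and drip_tray below 0.015 m and z of grease_tin in the frame of drip_tray between 0.001 and 0.009 m and horizontal distance between bearing_carton and grease_tin below 0.012 m and z of bearing_carton in the frame of grease_tin between 0.038 and 0.046 m and horizontal distance between castle_nut and bearing_carton below 0.01 m and z of castle_nut in the frame of bearing_carton between 0.024 and 0.032 m and angle between each of wire_spool, grease_tin, bearing_carton, castle_nut's own z axis and vertical below 0.1 rad and linear speed of each of wire_spool, grease_tin, bearing_carton, castle_nut below 0.02 m/s); the robot touches nothing.
It fails at once if the wire spool is tipped over (angle between wire_spool's own z axis and vertical above 0.6 rad).
It fails at once if the grease tin is tipped over (angle between grease_tin's own z axis and vertical above 0.6 rad).
It fails at once if the spray can is shifted by more than 30 mm (distance of spray_can from where it was at the start of the episode above 0.03 m).
It fails at once if the oil bottle is shifted by more than 30 mm (distance of oil_bottle from where it was at the start of the episode above 0.03 m).
It fails at once if the loose bearing ring is shifted by more than 30 mm (distance of bearing_ring from where it was at the start of the episode above 0.03 m).
It also fails if it takes over 122 s, if anything falls off the work surface, if the arm or the gripper's body presses on something with over 40 N, if the wrist force passes 120 N, or if a joint passes its speed limit or range.

## Working session

There is one attempt and no reset: what is moved stays moved. The work goes in short steps, Python scripts to look and compute and a tool call to move; the robot and the scene stay as the last step left them, time stands still between calls to the robot, and variables do not carry over. Pictures are saved under pics/ and viewed, at most 14 in all, crops included, and the job is handed in when it is done.

Besides the shell and the picture viewer there is one more tool, called as name(argument=value, ...) on one line, values as JSON. servo_tool: Moves the arm, as the interface text tells. Its arguments: {"type":"object","properties":{"series":{"type":"array","items":{"type":"object","properties":{"x":{"type":"number"},"y":{"type":"number"},"z":{"type":"number"},"ax":{"type":"number"},"ay":{"type":"number"},"az":{"type":"number"}}}},"fingers":{"type":"number"}},"required":["series"]}

```bash
mkdir -p pics
python3 - <<'E'
from bench import ctrl
import cv2
s=ctrl.get_state(); print({k:s[k] for k in s}); print(ctrl.tip_extent)
for n in ("top","scene","wrist"):
    cv2.imwrite(f"pics/{n}0.png",ctrl.snapshot(n)[:,:,::-1]); print(n,ctrl.camera_model(n))
E
```

```text
{'time': 0.0, 'joint_pos': array([-1.21300563e+00,  2.38769049e-01, -1.42489660e-02,  1.31919278e+00,
        2.98195381e-05,  1.57075752e+00]), 'qd': array([ 0.00139872,  0.00138856, -0.00054732, -0.00018069,  0.00113526,
        0.00042943]), 'joint_efforts': array([ 1.34722417e-03, -5.38773501e+01,  3.46441662e+01,  1.81869313e-02,
       -6.47956040e-05, -9.93709989e-06]), 'ee_pos': array([ 0.18372798, -0.49138031,  0.24168582]), 'ee_rot': array([-3.14017819e+00, -2.98744041e-05,  3.57829465e-01]), 'ft_force': array([ 0.27648427, -0.80771386, -0.1354832 ]), 'torque': array([-0.0019409 , -0.01272684,  0.02898734]), 'grip_force': 0.0, 'finger_gap': 0.08531384825153362}
0.011
top {'vertical_fov': 50.43059068696488, 'cx': 319.8388862665839, 'cy': 202.1543370048188, 'rvec': array([ 2.17384123, -2.19039101,  0.04653956]), 'tvec': array([0.02281897, 0.54414656, 0.95163902])}
scene {'vertical_fov': 50.90851903593037, 'cx': 307.2447141396459, 'cy': 197.9366595505576, 'rvec': array([ 0.91817157,  2.44465466, -1.10055146]), 'tvec': array([ 0.3971958 , -0.18235327,  1.14761521])}
wrist {'vertical_fov': 65.70646984690485, 'cx': 315.7123206138808, 'cy': 200.5947493575392, 'hand_eye': array([[-9.75955465e-06, -9.57712030e-01, -2.87728461e-01,
         7.34799727e-02],
       [ 1.00000000e+00, -6.77250646e-06, -1.13768507e-05,
         7.49413180e-04],
       [ 8.94710388e-06, -2.87728461e-01,  9.57712030e-01,
        -1.30734461e-01],
       [ 0.00000000e+00,  0.00000000e+00,  0.00000000e+00,
         1.00000000e+00]])}
```

View pics/top0.png

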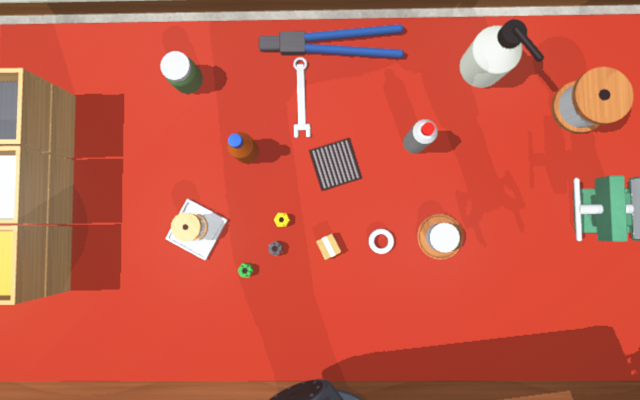

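View pics/scene0.png

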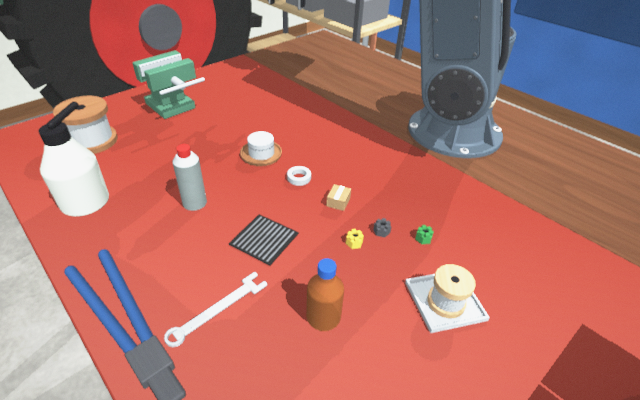

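The top view shows the spool in the tray at (186,228), the tin on the plate at (445,237), the mat at (335,163), the carton at (329,246), the ring at (381,241), the bottle at (240,147) and the spray can at (422,135). There are three nuts: yellow (282,219), dark (275,248) and green (246,270). The dark steel one fits the description. The orange spool at (590,105) is a large look-alike.

```bash
cat > h.py <<'E'
import numpy as np, cv2
from scipy.spatial.transform import Rotation as R
from bench import ctrl
def ray(name,u,v,st=None):
    m=ctrl.camera_model(name); f=200/np.tan(np.radians(m["vertical_fov"]/2))
    a,b=u-m["cx"],v-m["cy"]
    if name=="wrist":
        st=st or ctrl.get_state(); r=np.hypot(a,b); th=r/f
        d=np.array([a/r*np.sin(th),b/r*np.sin(th),np.cos(th)]) if r>0 else np.array([0,0,1.])
        T=R.from_euler("xyz",st["ee_rot"]).as_matrix(); H=m["hand_eye"]
        return np.array(st["ee_pos"])+T@H[:3,3], T@H[:3,:3]@d
    Rm=cv2.Rodrigues(m["rvec"])[0]
    return -Rm.T@m["tvec"], Rm.T@np.array([a/f,b/f,1.])
def pt(name,u,v,z,st=None):
    o,d=ray(name,u,v,st); return (o+d*(z-o[2])/d[2])[:2]
def blobs(img,lo,hi,box,amin=20):
    x0,y0,x1,y1=box; hsv=cv2.cvtColor(img[y0:y1,x0:x1],cv2.COLOR_RGB2HSV)
    m=cv2.inRange(hsv,np.array(lo),np.array(hi)); m=cv2.morphologyEx(m,cv2.MORPH_OPEN,np.ones((2,2)))
    cs,_=cv2.findContours(m,cv2.RETR_EXTERNAL,cv2.CHAIN_APPROX_NONE,offset=(x0,y0))
    return sorted([c for c in cs if cv2.contourArea(c)>amin],key=cv2.contourArea,reverse=True)
E
python3 - <<'E'
from h import *
im=cv2.imread("pics/top0.png")
a=cv2.resize(im[185:285,160:310],None,fx=5,fy=5,interpolation=cv2.INTER_CUBIC)
b=cv2.resize(im[195:275,310:470],None,fx=5,fy=5,interpolation=cv2.INTER_CUBIC)
cv2.imwrite("pics/a.png",a); cv2.imwrite("pics/b.png",b)
P={"spooltop":(186,228,.069),"traycorners":(197,229,.005),"tin":(445,237,.047),"plate":(440,236,.01),"mat":(335,163,.003),"carton":(329,246,.028),"nut":(276,248,.024),"ring":(381,241,.016),"bottlecap":(235,139,.133),"can":(428,128,.145),"yellow":(282,219,.024)}
for k,(u,v,z) in P.items(): print(k,pt("top",u,v,z).round(3))
E
```

```text
spooltop [0.488 0.307]
traycorners [0.485 0.303]
tin [ 0.464 -0.255]
plate [ 0.465 -0.254]
mat [ 0.636 -0.017]
carton [ 0.445 -0.001]
nut [0.441 0.118]
ring [ 0.455 -0.119]
bottlecap [0.667 0.188]
can [ 0.683 -0.2  ]
yellow [0.506 0.104]
```

View pics/a.png

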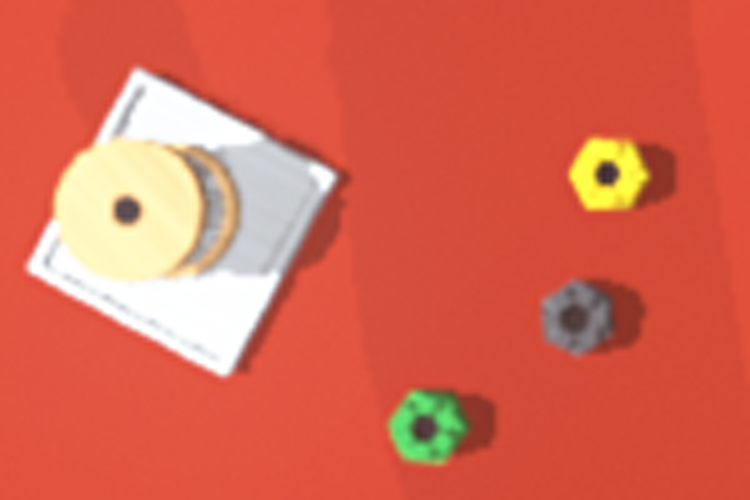

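View pics/b.png

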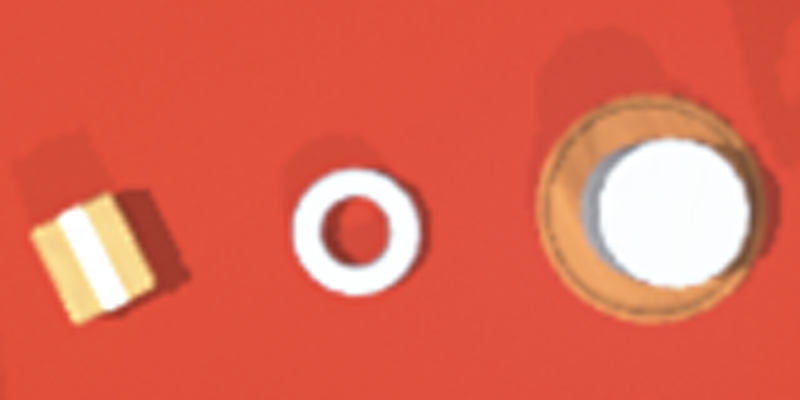

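The crops confirm the dark nut at top pixel (275,248). It is grey steel and hexagonal with teeth up; its neighbours are yellow and green. The carton has corners around (329,247) with tape along its long side. The spool hole, tray corners, tin disc and plate rim are all clear.

```bash
cat >> h.py <<'E'
def go(yaw,dst,dyaw=None,st=None):
    "shift in tool axes (units of 0.5 m) and turn (units of 90 deg) from present pose to TCP dst, yaw"
    st=st or ctrl.get_state(); T=R.from_euler("xyz",st["ee_rot"])
    d=T.inv().apply(np.array(dst)-st["ee_pos"])/.5
    w=(T.inv()*R.from_euler("xyz",[np.pi,0,yaw])).as_rotvec()/(np.pi/2)
    return d.round(4),w.round(4)
E
python3 - <<'E'
from h import *
im=cv2.imread("pics/top0.png")[:,:,::-1].copy()
A=lambda x,y:(x/5+160-.4,y/5+185-.4); B=lambda x,y:(x/5+310-.4,y/5+195-.4)
# spool top / tin top by colour
c=blobs(im,(15,60,150),(35,200,255),(165,205,205,245))[0]; (u,v),r=cv2.minEnclosingCircle(c); print("spoolcirc",u,v,r)
print("hole",pt("top",*A(127,210),.069),"circ",pt("top",u,v,.069))
tc=np.array([pt("top",*A(*q),.010) for q in [(138,68),(343,178),(230,377),(27,268)]]); print("tray",tc.mean(0),tc.round(3).tolist())
c=blobs(im,(0,0,235),(180,40,255),(415,210,470,265))[0]; (u,v),r=cv2.minEnclosingCircle(c); print("tincirc",u,v,r,pt("top",u,v,.047))
c=blobs(im,(8,0,0),(30,255,255),(410,205,475,265))[0]; e=cv2.minEnclosingCircle(c); print("plate",e,pt("top",*e[0],.010),pt("top",*B(651.5,209),.010))
hsv=cv2.cvtColor(im,cv2.COLOR_RGB2HSV)
c=blobs(im,(0,0,0),(180,90,255),(300,130,370,200))[0]; q=cv2.minAreaRect(c); print("mat",q,pt("top",*q[0],.003))
cc=np.array([pt("top",*B(*q),.028) for q in [(32,235),(108,193),(155,283),(78,325)]]); print("carton",cc.mean(0),cc.round(3).tolist(),"x dir",np.degrees(np.arctan2(*(cc[2]+cc[3]-cc[0]-cc[1])[::-1])))
c=blobs(im,(0,0,0),(180,90,160),(262,236,290,262),10)[0]; e=cv2.minEnclosingCircle(c); print("nut",e,pt("top",*e[0],.02))
E
```

```text
spoolcirc 191.0 226.5 16.710874557495117
hole [0.49058021 0.30956808] circ [0.49070344 0.29653192]
tray [0.48501681 0.30283467] [[0.556, 0.325], [0.505, 0.23], [0.414, 0.281], [0.465, 0.375]]
tincirc 444.9108581542969 238.3643341064453 14.55449390411377 [ 0.46097449 -0.25462829]
plate ((440.73529052734375, 237.46078491210938), 23.06964683532715) [ 0.462101   -0.25537398] [ 0.46451639 -0.25354293]
mat ((336.1660461425781, 164.87896728515625), (41.36563491821289, 41.19237518310547), 72.34988403320312) [ 0.63155005 -0.01960619]
carton [4.44294519e-01 3.74343258e-04] [[0.455, 0.028], [0.474, -0.006], [0.433, -0.027], [0.415, 0.007]] x dir -153.02449791747864
nut ((276.0, 249.0), 7.211202621459961) [0.4388019  0.11850697]
```

Run:
```python
from h import *
print(go(0,(.455,-.2545,.2)))
```

```text
(array([ 0.6741, -0.2539,  0.084 ]), array([-7.000e-04,  1.000e-04,  2.278e-01]))
```

servo_tool(series=[{"x": 0.07, "y": -0.026, "z": 0.01, "az": 0.06}, {"x": 0.14, "y": -0.052, "z": 0.02, "az": 0.12}, {"x": 0.21, "y": -0.08, "z": 0.03, "az": 0.18}, {"x": 0.28, "y": -0.106, "z": 0.04, "az": 0.228}, {"x": 0.36, "y": -0.135, "z": 0.05, "az": 0.228}, {"x": 0.43, "y": -0.16, "z": 0.06, "az": 0.228}, {"x": 0.5, "y": -0.19, "z": 0.07, "az": 0.228}, {"x": 0.57, "y": -0.215, "z": 0.08, "az": 0.228}, {"x": 0.64, "y": -0.241, "z": 0.084, "az": 0.228}, {"x": 0.674, "y": -0.254, "z": 0.084, "az": 0.228}], fingers=1)

```text
schema error: expected keys x, y, z, ax, ay, az
```

Run:
```python
from h import *
st=ctrl.get_state(); print(st["time"],st["ee_pos"],st["ee_rot"],st["joint_pos"])
cv2.imwrite("pics/w1.png",ctrl.snapshot("wrist")[:,:,::-1])
```

```text
0.15 [ 0.18375108 -0.49147263  0.24184213] [-3.14052256e+00 -1.29030562e-05  3.57762698e-01] [-1.21301648e+00  2.38622636e-01 -1.40448038e-02  1.31919898e+00
  1.29213960e-05  1.57081346e+00]
```

View pics/w1.png

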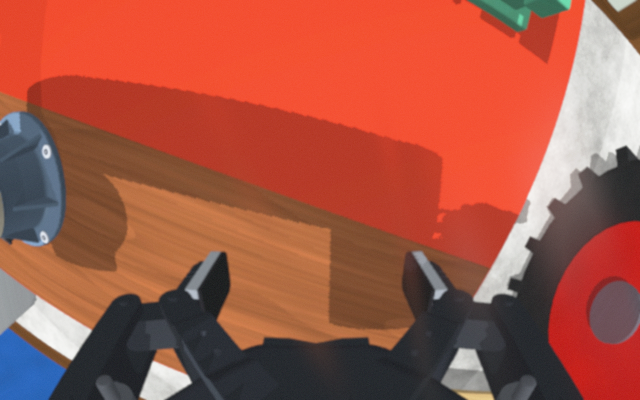

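The arm has not moved, because each row needs all six keys. The wrist picture still shows the start pose, with the fingers at (210,280) and (425,280) and no objects in view.

servo_tool(series=[{"x": 0.07, "y": -0.026, "z": 0.01, "ax": 0, "ay": 0, "az": 0.06}, {"x": 0.14, "y": -0.052, "z": 0.02, "ax": 0, "ay": 0, "az": 0.12}, {"x": 0.21, "y": -0.08, "z": 0.03, "ax": 0, "ay": 0, "az": 0.18}, {"x": 0.28, "y": -0.106, "z": 0.04, "ax": 0, "ay": 0, "az": 0.228}, {"x": 0.36, "y": -0.135, "z": 0.05, "ax": 0, "ay": 0, "az": 0.228}, {"x": 0.43, "y": -0.16, "z": 0.06, "ax": 0, "ay": 0, "az": 0.228}, {"x": 0.5, "y": -0.19, "z": 0.07, "ax": 0, "ay": 0, "az": 0.228}, {"x": 0.57, "y": -0.215, "z": 0.08, "ax": 0, "ay": 0, "az": 0.228}, {"x": 0.64, "y": -0.241, "z": 0.084, "ax": 0, "ay": 0, "az": 0.228}, {"x": 0.674, "y": -0.254, "z": 0.084, "ax": 0, "ay": 0, "az": 0.228}], fingers=1)

```text
time: 1.03
ee_pos: [0.4573, -0.252, 0.1996]
ee_rot: [-3.141, 0.0, 0.002]
ft_force: [-1.1, 0.1, -0.0]
finger_gap: 0.0853
grip_force: 0.0
```

Run:
```python
from h import *
st=ctrl.get_state(); print(st["time"],st["ee_pos"],st["ee_rot"],st["joint_pos"])
cv2.imwrite("pics/w2.png",ctrl.snapshot("wrist")[:,:,::-1])
```

```text
1.0333 [ 0.45727958 -0.25198661  0.19957931] [-3.14050468e+00  7.14429063e-05  1.89830786e-03] [-5.04173013e-01  2.51587211e-01 -1.06114534e-01  1.21368446e+00
  9.16968159e-04  2.63552110e+00]
```

View pics/w2.png

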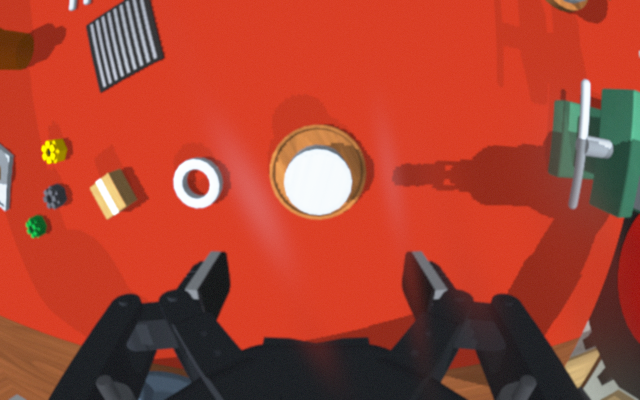

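The wrist view shows the tin lid at about (319,182), the plate at (319,172), the ring at (198,183), the carton at (113,194) and the dark nut at (55,196). The green and yellow nuts are next to it.

Run:
```python
from h import *
im=cv2.imread("pics/w2.png")[:,:,::-1].copy(); st=ctrl.get_state()
c=blobs(im,(0,0,215),(180,60,255),(265,110,370,225))[0]
Q=np.array([pt("wrist",*p,.047,st) for p in c[:,0]],np.float32); print("tin",cv2.minEnclosingCircle(Q))
c=blobs(im,(9,60,0),(30,255,255),(265,110,370,225))[0]
Q=np.array([pt("wrist",*p,.010,st) for p in c[:,0]],np.float32); print("plate",cv2.minEnclosingCircle(Q))
print("eye",pt("wrist",319,182,.047,st),pt("wrist",318.5,172,.01,st),"carton",pt("wrist",112,195,.028,st),"nut",pt("wrist",55,196,.024,st))
print(go(0,(.462,-.2545,.027)))
```

```text
tin ((0.4640663266181946, -0.2542682886123657), 0.032238658517599106)
plate ((0.46545687317848206, -0.2545609176158905), 0.05209004878997803)
eye [ 0.46552275 -0.2547573 ] [ 0.46766146 -0.25454994] carton [ 0.44768285 -0.00901008] nut [0.44568866 0.10502401]
(array([0.0066, 0.007 , 0.3454]), array([-0.0009, -0.0005,  0.002 ]))
```

servo_tool(series=[{"x": 0.01, "y": 0.004, "z": 0.06, "ax": 0, "ay": 0, "az": 0}, {"x": 0.01, "y": 0.004, "z": 0.12, "ax": 0, "ay": 0, "az": 0}, {"x": 0.01, "y": 0.004, "z": 0.16, "ax": 0, "ay": 0, "az": 0}, {"x": 0.01, "y": 0.004, "z": 0.2, "ax": 0, "ay": 0, "az": 0}, {"x": 0.01, "y": 0.004, "z": 0.2, "ax": 0, "ay": 0, "az": 0}, {"x": 0.01, "y": 0.004, "z": 0.2, "ax": 0, "ay": 0, "az": 0}, {"x": 0.01, "y": 0.004, "z": 0.2, "ax": 0, "ay": 0, "az": 0}, {"x": 0.01, "y": 0.004, "z": 0.2, "ax": 0, "ay": 0, "az": 0}, {"x": 0.01, "y": 0.004, "z": 0.2, "ax": 0, "ay": 0, "az": 0}, {"x": 0.01, "y": 0.004, "z": 0.2, "ax": 0, "ay": 0, "az": 0}], fingers=1)

```text
time: 1.92
ee_pos: [0.4605, -0.257, 0.1013]
ee_rot: [3.141, -0.001, -0.0]
ft_force: [-0.0, -0.4, -0.8]
finger_gap: 0.0853
grip_force: 0.0
```

servo_tool(series=[{"x": 0.007, "y": -0.004, "z": 0.03, "ax": 0, "ay": 0, "az": 0}, {"x": 0.007, "y": -0.004, "z": 0.06, "ax": 0, "ay": 0, "az": 0}, {"x": 0.007, "y": -0.004, "z": 0.09, "ax": 0, "ay": 0, "az": 0}, {"x": 0.007, "y": -0.004, "z": 0.12, "ax": 0, "ay": 0, "az": 0}, {"x": 0.007, "y": -0.004, "z": 0.14, "ax": 0, "ay": 0, "az": 0}, {"x": 0.007, "y": -0.004, "z": 0.144, "ax": 0, "ay": 0, "az": 0}, {"x": 0.007, "y": -0.004, "z": 0.144, "ax": 0, "ay": 0, "az": 0}, {"x": 0.007, "y": -0.004, "z": 0.144, "ax": 0, "ay": 0, "az": 0}, {"x": 0.007, "y": -0.004, "z": 0.144, "ax": 0, "ay": 0, "az": 0}, {"x": 0.007, "y": -0.004, "z": 0.144, "ax": 0, "ay": 0, "az": 0}], fingers=1)

```text
time: 2.75
ee_pos: [0.464, -0.255, 0.0291]
ee_rot: [3.141, -0.001, -0.0]
ft_force: [-0.7, 0.4, -0.2]
finger_gap: 0.0853
grip_force: 0.0
```

servo_tool(series=[{"x": 0, "y": 0, "z": 0, "ax": 0, "ay": 0, "az": 0}, {"x": 0, "y": 0, "z": 0, "ax": 0, "ay": 0, "az": 0}, {"x": 0, "y": 0, "z": 0, "ax": 0, "ay": 0, "az": 0}, {"x": 0, "y": 0, "z": 0, "ax": 0, "ay": 0, "az": 0}, {"x": 0, "y": 0, "z": 0, "ax": 0, "ay": 0, "az": 0}, {"x": 0, "y": 0, "z": 0, "ax": 0, "ay": 0, "az": 0}, {"x": 0, "y": 0, "z": 0, "ax": 0, "ay": 0, "az": 0}, {"x": 0, "y": 0, "z": 0, "ax": 0, "ay": 0, "az": 0}, {"x": 0, "y": 0, "z": 0, "ax": 0, "ay": 0, "az": 0}, {"x": 0, "y": 0, "z": 0, "ax": 0, "ay": 0, "az": 0}], fingers=0)

```text
time: 3.58
ee_pos: [0.4638, -0.2548, 0.0291]
ee_rot: [3.141, -0.001, -0.0]
ft_force: [-1.8, 1.9, 7.9]
finger_gap: 0.0621
grip_force: 64.3
```

servo_tool(series=[{"x": 0, "y": 0, "z": -0.03, "ax": 0, "ay": 0, "az": 0}, {"x": 0, "y": 0, "z": -0.08, "ax": 0, "ay": 0, "az": 0}, {"x": 0, "y": 0, "z": -0.13, "ax": 0, "ay": 0, "az": -0.05}, {"x": 0.02, "y": -0.03, "z": -0.16, "ax": 0, "ay": 0, "az": -0.12}, {"x": 0.05, "y": -0.07, "z": -0.16, "ax": 0, "ay": 0, "az": -0.19}, {"x": 0.08, "y": -0.11, "z": -0.16, "ax": 0, "ay": 0, "az": -0.26}, {"x": 0.11, "y": -0.15, "z": -0.16, "ax": 0, "ay": 0, "az": -0.33}, {"x": 0.14, "y": -0.194, "z": -0.16, "ax": 0, "ay": 0, "az": -0.4}, {"x": 0.16, "y": -0.222, "z": -0.16, "ax": 0, "ay": 0, "az": -0.46}, {"x": 0.17, "y": -0.236, "z": -0.16, "ax": 0, "ay": 0, "az": -0.5}], fingers=0)

```text
time: 4.42
ee_pos: [0.5495, -0.1347, 0.108]
ee_rot: [-3.141, -0.0, 0.792]
ft_force: [-0.1, -0.2, -2.9]
finger_gap: 0.0624
grip_force: 67.0
```

servo_tool(series=[{"x": 0.03, "y": -0.005, "z": 0, "ax": 0, "ay": 0, "az": 0}, {"x": 0.08, "y": -0.013, "z": 0, "ax": 0, "ay": 0, "az": 0}, {"x": 0.13, "y": -0.021, "z": 0, "ax": 0, "ay": 0, "az": 0}, {"x": 0.18, "y": -0.03, "z": 0, "ax": 0, "ay": 0, "az": 0}, {"x": 0.23, "y": -0.038, "z": 0, "ax": 0, "ay": 0, "az": 0}, {"x": 0.265, "y": -0.043, "z": 0, "ax": 0, "ay": 0, "az": 0}, {"x": 0.287, "y": -0.047, "z": 0.02, "ax": 0, "ay": 0, "az": 0}, {"x": 0.287, "y": -0.047, "z": 0.05, "ax": 0, "ay": 0, "az": 0}, {"x": 0.287, "y": -0.047, "z": 0.09, "ax": 0, "ay": 0, "az": 0}, {"x": 0.287, "y": -0.047, "z": 0.12, "ax": 0, "ay": 0, "az": 0}], fingers=0)

```text
time: 5.25
ee_pos: [0.6326, -0.0185, 0.0461]
ee_rot: [-3.14, 0.001, 0.783]
ft_force: [0.2, -0.2, -3.7]
finger_gap: 0.062
grip_force: 67.0
```

servo_tool(series=[{"x": 0, "y": 0, "z": 0.01, "ax": 0, "ay": 0, "az": 0}, {"x": 0, "y": 0, "z": 0.02, "ax": 0, "ay": 0, "az": 0}, {"x": 0, "y": 0, "z": 0.03, "ax": 0, "ay": 0, "az": 0}, {"x": 0, "y": 0, "z": 0.036, "ax": 0, "ay": 0, "az": 0}, {"x": 0, "y": 0, "z": 0.04, "ax": 0, "ay": 0, "az": 0}, {"x": 0, "y": 0, "z": 0.042, "ax": 0, "ay": 0, "az": 0}, {"x": 0, "y": 0, "z": 0.043, "ax": 0, "ay": 0, "az": 0}, {"x": 0, "y": 0, "z": 0.043, "ax": 0, "ay": 0, "az": 0}, {"x": 0, "y": 0, "z": 0.043, "ax": 0, "ay": 0, "az": 0}, {"x": 0, "y": 0, "z": 0.043, "ax": 0, "ay": 0, "az": 0}], fingers=0)

```text
time: 6.08
ee_pos: [0.6337, -0.0187, 0.0272]
ee_rot: [3.141, -0.0, 0.785]
ft_force: [-0.6, -0.5, -1.6]
finger_gap: 0.0621
grip_force: 67.4
```

servo_tool(series=[{"x": 0, "y": 0, "z": 0.001, "ax": 0, "ay": 0, "az": 0}, {"x": 0, "y": 0, "z": 0.001, "ax": 0, "ay": 0, "az": 0}, {"x": 0, "y": 0, "z": 0.001, "ax": 0, "ay": 0, "az": 0}, {"x": 0, "y": 0, "z": 0.001, "ax": 0, "ay": 0, "az": 0}, {"x": 0, "y": 0, "z": 0.001, "ax": 0, "ay": 0, "az": 0}, {"x": 0, "y": 0, "z": 0.001, "ax": 0, "ay": 0, "az": 0}, {"x": 0, "y": 0, "z": -0.04, "ax": 0, "ay": 0, "az": 0}, {"x": 0, "y": 0, "z": -0.1, "ax": 0, "ay": 0, "az": 0}, {"x": 0, "y": 0, "z": -0.18, "ax": 0, "ay": 0, "az": 0}, {"x": 0, "y": 0, "z": -0.26, "ax": 0, "ay": 0, "az": 0}], fingers=1)

```text
time: 6.92
ee_pos: [0.6326, -0.0187, 0.1576]
ee_rot: [-3.14, 0.001, 0.785]
ft_force: [1.4, 0.8, 0.2]
finger_gap: 0.085
grip_force: 0.0
```

Run:
```python
from h import *
st=ctrl.get_state(); print(st["ee_pos"],st["finger_gap"])
print(go(np.pi/2,(.4905,.28,.20)))
```

```text
[ 0.63262379 -0.01868997  0.15757688] 0.08503713901163967
(array([ 0.2211, -0.6236, -0.0842]), array([-1.300e-03,  4.000e-04, -5.002e-01]))
```

servo_tool(series=[{"x": 0.02, "y": -0.06, "z": -0.04, "ax": 0, "ay": 0, "az": -0.05}, {"x": 0.047, "y": -0.13, "z": -0.08, "ax": 0, "ay": 0, "az": -0.12}, {"x": 0.07, "y": -0.2, "z": -0.084, "ax": 0, "ay": 0, "az": -0.19}, {"x": 0.1, "y": -0.28, "z": -0.084, "ax": 0, "ay": 0, "az": -0.26}, {"x": 0.128, "y": -0.36, "z": -0.084, "ax": 0, "ay": 0, "az": -0.33}, {"x": 0.156, "y": -0.44, "z": -0.084, "ax": 0, "ay": 0, "az": -0.4}, {"x": 0.184, "y": -0.52, "z": -0.084, "ax": 0, "ay": 0, "az": -0.46}, {"x": 0.206, "y": -0.58, "z": -0.084, "ax": 0, "ay": 0, "az": -0.5}, {"x": 0.221, "y": -0.624, "z": -0.084, "ax": 0, "ay": 0, "az": -0.5}, {"x": 0.221, "y": -0.624, "z": -0.084, "ax": 0, "ay": 0, "az": -0.5}], fingers=1)

```text
time: 7.75
ee_pos: [0.4891, 0.2838, 0.199]
ee_rot: [-3.141, -0.001, 1.575]
ft_force: [0.1, -0.1, -0.4]
finger_gap: 0.0851
grip_force: 0.0
```

Run:
```python
from h import *
st=ctrl.get_state(); print(st["time"],st["ee_pos"],st["ee_rot"],st["joint_pos"])
im=ctrl.snapshot("wrist"); cv2.imwrite("pics/w3.png",im[:,:,::-1])
```

```text
7.75 [0.48906696 0.28380398 0.19896657] [-3.14128765e+00 -1.27998567e-03  1.57507313e+00] [ 5.25145631e-01  3.23955740e-01 -4.54231372e-03  1.24192587e+00
  1.26202468e-03  2.09166519e+00]
```

View pics/w3.png

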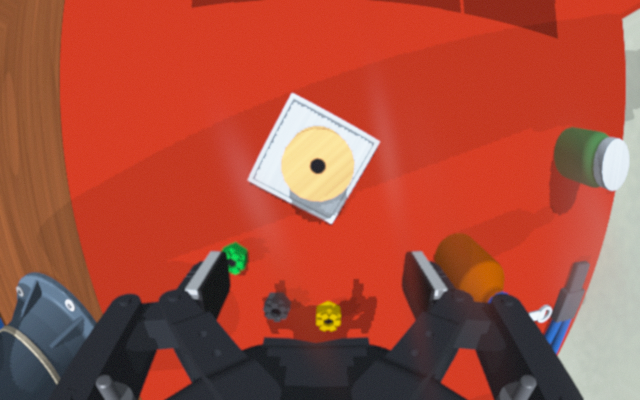

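The wrist view shows the spool hole at (318,166). The tray corners are at (293,93), (380,142), (331,222) and (249,180).

Run:
```python
from h import *
im=cv2.imread("pics/w3.png")[:,:,::-1].copy()
st=dict(ee_pos=np.array([0.48906696,0.28380398,0.19896657]),ee_rot=np.array([-3.14128765,-1.27998567e-03,1.57507313]))
print("hole",pt("wrist",318,166,.069,st))
c=blobs(im,(15,60,150),(35,200,255),(265,110,370,225))[0]
Q=np.array([pt("wrist",*p,.069,st) for p in c[:,0]],np.float32); print("spool",cv2.minEnclosingCircle(Q))
t=np.array([pt("wrist",*p,.010,st) for p in [(293,93),(380,142),(331,222),(249,180)]]); print("tray",t.mean(0),t.round(3).tolist(), np.linalg.norm(t-np.roll(t,1,0),axis=1))
s=ctrl.get_state(); print(s["ee_pos"])
```

```text
hole [0.49132384 0.30914171]
spool ((0.4913972020149231, 0.3097454607486725), 0.03293120115995407)
tray [0.48669562 0.30476928] [[0.466, 0.375], [0.557, 0.325], [0.507, 0.236], [0.418, 0.283]] [0.10311782 0.10324368 0.10194684 0.10060519]
[0.48999732 0.28206346 0.19891139]
```

servo_tool(series=[{"x": 0.03, "y": 0, "z": 0.05, "ax": 0, "ay": 0, "az": 0}, {"x": 0.059, "y": 0, "z": 0.1, "ax": 0, "ay": 0, "az": 0}, {"x": 0.059, "y": 0, "z": 0.15, "ax": 0, "ay": 0, "az": 0}, {"x": 0.059, "y": 0, "z": 0.19, "ax": 0, "ay": 0, "az": 0}, {"x": 0.059, "y": 0, "z": 0.19, "ax": 0, "ay": 0, "az": 0}, {"x": 0.059, "y": 0, "z": 0.19, "ax": 0, "ay": 0, "az": 0}, {"x": 0.059, "y": 0, "z": 0.19, "ax": 0, "ay": 0, "az": 0}, {"x": 0.059, "y": 0, "z": 0.19, "ax": 0, "ay": 0, "az": 0}, {"x": 0.059, "y": 0, "z": 0.19, "ax": 0, "ay": 0, "az": 0}, {"x": 0.059, "y": 0, "z": 0.19, "ax": 0, "ay": 0, "az": 0}], fingers=1)

```text
time: 8.63
ee_pos: [0.4917, 0.3097, 0.105]
ee_rot: [3.14, -0.001, 1.57]
ft_force: [1.2, 0.1, -0.7]
finger_gap: 0.0854
grip_force: 0.0
```

servo_tool(series=[{"x": 0, "y": 0, "z": 0.03, "ax": 0, "ay": 0, "az": 0}, {"x": 0, "y": 0, "z": 0.06, "ax": 0, "ay": 0, "az": 0}, {"x": 0, "y": 0, "z": 0.09, "ax": 0, "ay": 0, "az": 0}, {"x": 0, "y": 0, "z": 0.11, "ax": 0, "ay": 0, "az": 0}, {"x": 0, "y": 0, "z": 0.11, "ax": 0, "ay": 0, "az": 0}, {"x": 0, "y": 0, "z": 0.11, "ax": 0, "ay": 0, "az": 0}, {"x": 0, "y": 0, "z": 0.11, "ax": 0, "ay": 0, "az": 0}, {"x": 0, "y": 0, "z": 0.11, "ax": 0, "ay": 0, "az": 0}, {"x": 0, "y": 0, "z": 0.11, "ax": 0, "ay": 0, "az": 0}, {"x": 0, "y": 0, "z": 0.11, "ax": 0, "ay": 0, "az": 0}], fingers=1)

```text
time: 9.47
ee_pos: [0.4914, 0.3098, 0.0495]
ee_rot: [3.141, -0.001, 1.57]
ft_force: [0.2, 1.1, -0.2]
finger_gap: 0.0854
grip_force: 0.0
```

servo_tool(series=[{"x": 0, "y": 0, "z": 0, "ax": 0, "ay": 0, "az": 0}, {"x": 0, "y": 0, "z": 0, "ax": 0, "ay": 0, "az": 0}, {"x": 0, "y": 0, "z": 0, "ax": 0, "ay": 0, "az": 0}, {"x": 0, "y": 0, "z": 0, "ax": 0, "ay": 0, "az": 0}, {"x": 0, "y": 0, "z": 0, "ax": 0, "ay": 0, "az": 0}, {"x": 0, "y": 0, "z": 0, "ax": 0, "ay": 0, "az": 0}, {"x": 0, "y": 0, "z": 0, "ax": 0, "ay": 0, "az": 0}, {"x": 0, "y": 0, "z": 0, "ax": 0, "ay": 0, "az": 0}, {"x": 0, "y": 0, "z": 0, "ax": 0, "ay": 0, "az": 0}, {"x": 0, "y": 0, "z": 0, "ax": 0, "ay": 0, "az": 0}], fingers=0)

```text
time: 10.3
ee_pos: [0.4911, 0.3097, 0.0495]
ee_rot: [3.141, -0.0, 1.57]
ft_force: [-0.4, -0.9, 6.8]
finger_gap: 0.0625
grip_force: 64.2
```

servo_tool(series=[{"x": 0, "y": 0, "z": -0.03, "ax": 0, "ay": 0, "az": 0}, {"x": 0, "y": 0, "z": -0.08, "ax": 0, "ay": 0, "az": 0}, {"x": 0, "y": 0, "z": -0.14, "ax": 0, "ay": 0, "az": 0}, {"x": -0.02, "y": 0, "z": -0.18, "ax": 0, "ay": 0, "az": 0}, {"x": -0.06, "y": 0, "z": -0.2, "ax": 0, "ay": 0, "az": 0}, {"x": -0.11, "y": 0, "z": -0.2, "ax": 0, "ay": 0, "az": 0}, {"x": -0.16, "y": 0, "z": -0.2, "ax": 0, "ay": 0, "az": 0}, {"x": -0.22, "y": 0, "z": -0.2, "ax": 0, "ay": 0, "az": 0}, {"x": -0.28, "y": 0, "z": -0.2, "ax": 0, "ay": 0, "az": 0}, {"x": -0.34, "y": 0, "z": -0.2, "ax": 0, "ay": 0, "az": 0}], fingers=0)

```text
time: 11.13
ee_pos: [0.4903, 0.1383, 0.1484]
ee_rot: [-3.141, 0.0, 1.571]
ft_force: [0.7, 0.2, -3.4]
finger_gap: 0.0624
grip_force: 67.2
```

servo_tool(series=[{"x": -0.06, "y": -0.005, "z": 0, "ax": 0, "ay": 0, "az": 0}, {"x": -0.12, "y": -0.01, "z": 0, "ax": 0, "ay": 0, "az": 0}, {"x": -0.18, "y": -0.015, "z": 0, "ax": 0, "ay": 0, "az": 0}, {"x": -0.24, "y": -0.02, "z": 0, "ax": 0, "ay": 0, "az": 0}, {"x": -0.3, "y": -0.025, "z": 0, "ax": 0, "ay": 0, "az": 0}, {"x": -0.36, "y": -0.03, "z": 0, "ax": 0, "ay": 0, "az": 0}, {"x": -0.42, "y": -0.035, "z": 0, "ax": 0, "ay": 0, "az": 0}, {"x": -0.48, "y": -0.04, "z": 0, "ax": 0, "ay": 0, "az": 0}, {"x": -0.54, "y": -0.045, "z": 0, "ax": 0, "ay": 0, "az": 0}, {"x": -0.6, "y": -0.05, "z": 0, "ax": 0, "ay": 0, "az": 0}], fingers=0)

```text
time: 11.97
ee_pos: [0.4651, -0.1617, 0.1485]
ee_rot: [-3.141, -0.0, 1.57]
ft_force: [1.0, -0.4, -2.8]
finger_gap: 0.0624
grip_force: 67.2
```

servo_tool(series=[{"x": -0.05, "y": -0.001, "z": 0, "ax": 0, "ay": 0, "az": 0}, {"x": -0.1, "y": -0.003, "z": 0, "ax": 0, "ay": 0, "az": 0}, {"x": -0.14, "y": -0.003, "z": 0, "ax": 0, "ay": 0, "az": 0}, {"x": -0.17, "y": -0.003, "z": 0, "ax": 0, "ay": 0, "az": 0}, {"x": -0.188, "y": -0.003, "z": 0, "ax": 0, "ay": 0, "az": 0}, {"x": -0.188, "y": -0.003, "z": 0.03, "ax": 0, "ay": 0, "az": 0}, {"x": -0.188, "y": -0.003, "z": 0.06, "ax": 0, "ay": 0, "az": 0}, {"x": -0.188, "y": -0.003, "z": 0.09, "ax": 0, "ay": 0, "az": 0}, {"x": -0.188, "y": -0.003, "z": 0.12, "ax": 0, "ay": 0, "az": 0}, {"x": -0.188, "y": -0.003, "z": 0.15, "ax": 0, "ay": 0, "az": 0}], fingers=0)

```text
time: 12.8
ee_pos: [0.4641, -0.2539, 0.0729]
ee_rot: [-3.141, -0.001, 1.571]
ft_force: [0.4, 0.7, -2.9]
finger_gap: 0.0624
grip_force: 67.3
```

servo_tool(series=[{"x": 0, "y": 0, "z": 0.015, "ax": 0, "ay": 0, "az": 0}, {"x": 0, "y": 0, "z": 0.027, "ax": 0, "ay": 0, "az": 0}, {"x": 0, "y": 0, "z": 0.036, "ax": 0, "ay": 0, "az": 0}, {"x": 0, "y": 0, "z": 0.042, "ax": 0, "ay": 0, "az": 0}, {"x": 0, "y": 0, "z": 0.046, "ax": 0, "ay": 0, "az": 0}, {"x": 0, "y": 0, "z": 0.049, "ax": 0, "ay": 0, "az": 0}, {"x": 0, "y": 0, "z": 0.049, "ax": 0, "ay": 0, "az": 0}, {"x": 0, "y": 0, "z": 0.049, "ax": 0, "ay": 0, "az": 0}, {"x": 0, "y": 0, "z": 0.049, "ax": 0, "ay": 0, "az": 0}, {"x": 0, "y": 0, "z": 0.049, "ax": 0, "ay": 0, "az": 0}], fingers=0)

```text
time: 13.63
ee_pos: [0.4645, -0.2545, 0.0496]
ee_rot: [3.141, 0.0, 1.57]
ft_force: [-0.1, -0.1, -2.9]
finger_gap: 0.0619
grip_force: 67.2
```

servo_tool(series=[{"x": 0, "y": 0, "z": 0, "ax": 0, "ay": 0, "az": 0}, {"x": 0, "y": 0, "z": 0, "ax": 0, "ay": 0, "az": 0}, {"x": 0, "y": 0, "z": 0, "ax": 0, "ay": 0, "az": 0}, {"x": 0, "y": 0, "z": 0, "ax": 0, "ay": 0, "az": 0}, {"x": 0, "y": 0, "z": 0, "ax": 0, "ay": 0, "az": 0}, {"x": 0, "y": 0, "z": 0, "ax": 0, "ay": 0, "az": 0}, {"x": 0, "y": 0, "z": 0, "ax": 0, "ay": 0, "az": 0}, {"x": 0, "y": 0, "z": -0.04, "ax": 0, "ay": 0, "az": 0}, {"x": 0, "y": 0, "z": -0.1, "ax": 0, "ay": 0, "az": 0}, {"x": 0, "y": 0, "z": -0.18, "ax": 0, "ay": 0, "az": 0}], fingers=1)

```text
time: 14.47
ee_pos: [0.4629, -0.2535, 0.1382]
ee_rot: [-3.137, -0.002, 1.57]
ft_force: [0.7, -0.1, -0.2]
finger_gap: 0.0856
grip_force: 0.0
```

Run:
```python
from h import *
st=ctrl.get_state(); print(st["ee_pos"],st["ee_rot"][2])
im=ctrl.snapshot("scene"); cv2.imwrite("pics/s1.png",im[:,:,::-1])
```

```text
[ 0.46285914 -0.25351754  0.13821063] 1.5704946596821303
```

View pics/s1.png

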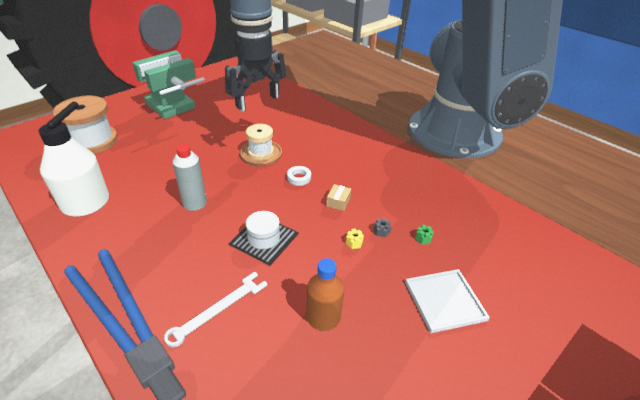

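The scene view shows the spool upright on the plate at (260,140), the tin on the mat at (263,230), and the tray empty at (446,300). Next I fetch the tin.

servo_tool(series=[{"x": 0.03, "y": 0.02, "z": -0.01, "ax": 0, "ay": 0, "az": 0}, {"x": 0.09, "y": 0.06, "z": -0.01, "ax": 0, "ay": 0, "az": 0}, {"x": 0.15, "y": 0.11, "z": -0.01, "ax": 0, "ay": 0, "az": 0}, {"x": 0.21, "y": 0.15, "z": -0.01, "ax": 0, "ay": 0, "az": 0}, {"x": 0.27, "y": 0.19, "z": -0.01, "ax": 0, "ay": 0, "az": 0}, {"x": 0.33, "y": 0.235, "z": -0.01, "ax": 0, "ay": 0, "az": 0}, {"x": 0.39, "y": 0.28, "z": -0.01, "ax": 0, "ay": 0, "az": 0}, {"x": 0.44, "y": 0.315, "z": 0, "ax": 0, "ay": 0, "az": 0}, {"x": 0.472, "y": 0.338, "z": 0, "ax": 0, "ay": 0, "az": 0}, {"x": 0.472, "y": 0.338, "z": 0, "ax": 0, "ay": 0, "az": 0}], fingers=1)

```text
time: 15.35
ee_pos: [0.6355, -0.015, 0.1384]
ee_rot: [3.141, -0.001, 1.574]
ft_force: [-0.3, 0.2, 1.6]
finger_gap: 0.0855
grip_force: 0.0
```

servo_tool(series=[{"x": 0, "y": 0, "z": 0.03, "ax": 0, "ay": 0, "az": 0}, {"x": 0, "y": 0, "z": 0.06, "ax": 0, "ay": 0, "az": 0}, {"x": 0, "y": 0, "z": 0.08, "ax": 0, "ay": 0, "az": 0}, {"x": 0, "y": 0, "z": 0.08, "ax": 0, "ay": 0, "az": 0}, {"x": 0, "y": 0, "z": 0.08, "ax": 0, "ay": 0, "az": 0}, {"x": 0, "y": 0, "z": 0.08, "ax": 0, "ay": 0, "az": 0}, {"x": 0, "y": 0, "z": 0.08, "ax": 0, "ay": 0, "az": 0}, {"x": 0, "y": 0, "z": 0.08, "ax": 0, "ay": 0, "az": 0}, {"x": 0, "y": 0, "z": 0.08, "ax": 0, "ay": 0, "az": 0}, {"x": 0, "y": 0, "z": 0.08, "ax": 0, "ay": 0, "az": 0}], fingers=1)

```text
time: 16.18
ee_pos: [0.6337, -0.0185, 0.0997]
ee_rot: [3.141, -0.0, 1.57]
ft_force: [-0.1, 0.2, 0.2]
finger_gap: 0.0851
grip_force: 0.0
```

servo_tool(series=[{"x": 0, "y": 0, "z": 0.03, "ax": 0, "ay": 0, "az": 0}, {"x": 0, "y": 0, "z": 0.06, "ax": 0, "ay": 0, "az": 0}, {"x": 0, "y": 0, "z": 0.09, "ax": 0, "ay": 0, "az": 0}, {"x": 0, "y": 0, "z": 0.12, "ax": 0, "ay": 0, "az": 0}, {"x": 0, "y": 0, "z": 0.14, "ax": 0, "ay": 0, "az": 0}, {"x": 0, "y": 0, "z": 0.145, "ax": 0, "ay": 0, "az": 0}, {"x": 0, "y": 0, "z": 0.145, "ax": 0, "ay": 0, "az": 0}, {"x": 0, "y": 0, "z": 0.145, "ax": 0, "ay": 0, "az": 0}, {"x": 0, "y": 0, "z": 0.145, "ax": 0, "ay": 0, "az": 0}, {"x": 0, "y": 0, "z": 0.145, "ax": 0, "ay": 0, "az": 0}], fingers=1)

```text
time: 17.02
ee_pos: [0.6341, -0.0184, 0.0278]
ee_rot: [3.14, -0.0, 1.57]
ft_force: [0.1, -0.2, 0.2]
finger_gap: 0.0854
grip_force: 0.0
```

servo_tool(series=[{"x": 0, "y": 0, "z": 0, "ax": 0, "ay": 0, "az": 0}, {"x": 0, "y": 0, "z": 0, "ax": 0, "ay": 0, "az": 0}, {"x": 0, "y": 0, "z": 0, "ax": 0, "ay": 0, "az": 0}, {"x": 0, "y": 0, "z": 0, "ax": 0, "ay": 0, "az": 0}, {"x": 0, "y": 0, "z": 0, "ax": 0, "ay": 0, "az": 0}, {"x": 0, "y": 0, "z": 0, "ax": 0, "ay": 0, "az": 0}, {"x": 0, "y": 0, "z": 0, "ax": 0, "ay": 0, "az": 0}, {"x": 0, "y": 0, "z": 0, "ax": 0, "ay": 0, "az": 0}, {"x": 0, "y": 0, "z": 0, "ax": 0, "ay": 0, "az": 0}, {"x": 0, "y": 0, "z": 0, "ax": 0, "ay": 0, "az": 0}], fingers=0)

```text
time: 17.85
ee_pos: [0.6338, -0.0184, 0.0277]
ee_rot: [3.141, -0.0, 1.57]
ft_force: [-2.0, -0.8, 6.7]
finger_gap: 0.0623
grip_force: 64.8
```

servo_tool(series=[{"x": 0, "y": 0, "z": -0.03, "ax": 0, "ay": 0, "az": 0}, {"x": 0, "y": 0, "z": -0.08, "ax": 0, "ay": 0, "az": 0}, {"x": 0, "y": -0.02, "z": -0.13, "ax": 0, "ay": 0, "az": 0}, {"x": 0, "y": -0.06, "z": -0.18, "ax": 0, "ay": 0, "az": 0}, {"x": 0, "y": -0.1, "z": -0.22, "ax": 0, "ay": 0, "az": 0}, {"x": 0, "y": -0.15, "z": -0.22, "ax": 0, "ay": 0, "az": 0}, {"x": 0, "y": -0.2, "z": -0.22, "ax": 0, "ay": 0, "az": 0}, {"x": 0, "y": -0.24, "z": -0.22, "ax": 0, "ay": 0, "az": 0}, {"x": 0, "y": -0.28, "z": -0.22, "ax": 0, "ay": 0, "az": 0}, {"x": 0, "y": -0.296, "z": -0.22, "ax": 0, "ay": 0, "az": 0}], fingers=0)

```text
time: 18.68
ee_pos: [0.4824, -0.0183, 0.1367]
ee_rot: [-3.139, -0.0, 1.57]
ft_force: [0.1, -0.2, -4.0]
finger_gap: 0.0621
grip_force: 66.9
```

servo_tool(series=[{"x": 0.03, "y": 0, "z": 0, "ax": 0, "ay": 0, "az": 0}, {"x": 0.1, "y": 0, "z": 0, "ax": 0, "ay": 0, "az": 0}, {"x": 0.17, "y": 0, "z": 0, "ax": 0, "ay": 0, "az": 0}, {"x": 0.24, "y": 0, "z": 0, "ax": 0, "ay": 0, "az": 0}, {"x": 0.31, "y": 0, "z": 0, "ax": 0, "ay": 0, "az": 0}, {"x": 0.38, "y": 0, "z": 0, "ax": 0, "ay": 0, "az": 0}, {"x": 0.45, "y": 0, "z": 0, "ax": 0, "ay": 0, "az": 0}, {"x": 0.52, "y": 0, "z": 0, "ax": 0, "ay": 0, "az": 0}, {"x": 0.59, "y": 0, "z": 0, "ax": 0, "ay": 0, "az": 0}, {"x": 0.63, "y": 0, "z": 0, "ax": 0, "ay": 0, "az": 0}], fingers=0)

```text
time: 19.52
ee_pos: [0.4857, 0.3003, 0.1366]
ee_rot: [3.141, -0.001, 1.572]
ft_force: [0.2, 0.7, -3.4]
finger_gap: 0.0621
grip_force: 66.9
```

servo_tool(series=[{"x": 0.015, "y": 0, "z": 0, "ax": 0, "ay": 0, "az": 0}, {"x": 0.015, "y": 0, "z": 0.03, "ax": 0, "ay": 0, "az": 0}, {"x": 0.015, "y": 0, "z": 0.06, "ax": 0, "ay": 0, "az": 0}, {"x": 0.015, "y": 0, "z": 0.09, "ax": 0, "ay": 0, "az": 0}, {"x": 0.015, "y": 0, "z": 0.12, "ax": 0, "ay": 0, "az": 0}, {"x": 0.015, "y": 0, "z": 0.145, "ax": 0, "ay": 0, "az": 0}, {"x": 0.015, "y": 0, "z": 0.165, "ax": 0, "ay": 0, "az": 0}, {"x": 0.015, "y": 0, "z": 0.18, "ax": 0, "ay": 0, "az": 0}, {"x": 0.015, "y": 0, "z": 0.18, "ax": 0, "ay": 0, "az": 0}, {"x": 0.015, "y": 0, "z": 0.18, "ax": 0, "ay": 0, "az": 0}], fingers=0)

```text
time: 20.35
ee_pos: [0.4857, 0.3039, 0.0468]
ee_rot: [-3.141, 0.0, 1.57]
ft_force: [-0.2, 0.4, -2.2]
finger_gap: 0.0623
grip_force: 66.9
```

servo_tool(series=[{"x": 0, "y": 0, "z": 0.01, "ax": 0, "ay": 0, "az": 0}, {"x": 0, "y": 0, "z": 0.02, "ax": 0, "ay": 0, "az": 0}, {"x": 0, "y": 0, "z": 0.027, "ax": 0, "ay": 0, "az": 0}, {"x": 0, "y": 0, "z": 0.031, "ax": 0, "ay": 0, "az": 0}, {"x": 0, "y": 0, "z": 0.034, "ax": 0, "ay": 0, "az": 0}, {"x": 0, "y": 0, "z": 0.035, "ax": 0, "ay": 0, "az": 0}, {"x": 0, "y": 0, "z": 0.035, "ax": 0, "ay": 0, "az": 0}, {"x": 0, "y": 0, "z": 0.035, "ax": 0, "ay": 0, "az": 0}, {"x": 0, "y": 0, "z": 0.035, "ax": 0, "ay": 0, "az": 0}, {"x": 0, "y": 0, "z": 0.035, "ax": 0, "ay": 0, "az": 0}], fingers=0)

```text
time: 21.18
ee_pos: [0.4855, 0.3041, 0.0297]
ee_rot: [-3.142, -0.0, 1.57]
ft_force: [-3.2, -1.7, 5.3]
finger_gap: 0.0622
grip_force: 67.6
```

servo_tool(series=[{"x": 0, "y": 0, "z": 0, "ax": 0, "ay": 0, "az": 0}, {"x": 0, "y": 0, "z": 0, "ax": 0, "ay": 0, "az": 0}, {"x": 0, "y": 0, "z": 0, "ax": 0, "ay": 0, "az": 0}, {"x": 0, "y": 0, "z": 0, "ax": 0, "ay": 0, "az": 0}, {"x": 0, "y": 0, "z": 0, "ax": 0, "ay": 0, "az": 0}, {"x": 0, "y": 0, "z": 0, "ax": 0, "ay": 0, "az": 0}, {"x": 0, "y": 0, "z": 0, "ax": 0, "ay": 0, "az": 0}, {"x": 0, "y": 0, "z": -0.05, "ax": 0, "ay": 0, "az": 0}, {"x": 0, "y": 0, "z": -0.12, "ax": 0, "ay": 0, "az": 0}, {"x": 0, "y": 0, "z": -0.2, "ax": 0, "ay": 0, "az": 0}], fingers=1)

```text
time: 22.02
ee_pos: [0.4844, 0.3034, 0.1289]
ee_rot: [-3.138, 0.002, 1.57]
ft_force: [1.3, 0.8, -0.4]
finger_gap: 0.0853
grip_force: 0.0
```

Run:
```python
from h import *
st=ctrl.get_state(); print(st["ee_pos"],st["time"])
print(go(np.pi/2,(.445,-.03,.20)))
```

```text
[0.48438103 0.3033662  0.12893093] 22.0167
(array([-0.667 , -0.079 , -0.1406]), array([-0.0021,  0.0012, -0.0002]))
```

servo_tool(series=[{"x": -0.04, "y": -0.005, "z": -0.07, "ax": 0, "ay": 0, "az": 0}, {"x": -0.11, "y": -0.014, "z": -0.1, "ax": 0, "ay": 0, "az": -0.05}, {"x": -0.18, "y": -0.023, "z": -0.14, "ax": 0, "ay": 0, "az": -0.1}, {"x": -0.25, "y": -0.032, "z": -0.14, "ax": 0, "ay": 0, "az": -0.15}, {"x": -0.32, "y": -0.041, "z": -0.14, "ax": 0, "ay": 0, "az": -0.2}, {"x": -0.39, "y": -0.05, "z": -0.14, "ax": 0, "ay": 0, "az": -0.25}, {"x": -0.46, "y": -0.059, "z": -0.14, "ax": 0, "ay": 0, "az": -0.3}, {"x": -0.53, "y": -0.07, "z": -0.14, "ax": 0, "ay": 0, "az": -0.3}, {"x": -0.6, "y": -0.079, "z": -0.14, "ax": 0, "ay": 0, "az": -0.3}, {"x": -0.627, "y": -0.079, "z": -0.14, "ax": 0, "ay": 0, "az": -0.3}], fingers=1)

```text
time: 22.85
ee_pos: [0.4448, -0.0125, 0.1995]
ee_rot: [-3.141, 0.001, 2.04]
ft_force: [1.0, -0.1, 0.5]
finger_gap: 0.0852
grip_force: 0.0
```

servo_tool(series=[{"x": 0, "y": 0, "z": 0, "ax": 0, "ay": 0, "az": 0}, {"x": 0, "y": 0, "z": 0, "ax": 0, "ay": 0, "az": 0}, {"x": 0, "y": 0, "z": 0, "ax": 0, "ay": 0, "az": 0}, {"x": 0, "y": 0, "z": 0, "ax": 0, "ay": 0, "az": 0}, {"x": 0, "y": 0, "z": 0, "ax": 0, "ay": 0, "az": 0}, {"x": 0, "y": 0, "z": 0, "ax": 0, "ay": 0, "az": 0}, {"x": 0, "y": 0, "z": 0, "ax": 0, "ay": 0, "az": 0}, {"x": 0, "y": 0, "z": 0, "ax": 0, "ay": 0, "az": 0}, {"x": 0, "y": 0, "z": 0, "ax": 0, "ay": 0, "az": 0}, {"x": 0, "y": 0, "z": 0, "ax": 0, "ay": 0, "az": 0}], fingers=1)

```text
time: 23.68
ee_pos: [0.446, -0.0093, 0.1993]
ee_rot: [-3.142, -0.0, 2.042]
ft_force: [0.3, 0.4, -1.1]
finger_gap: 0.0855
grip_force: 0.0
```

Run:
```python
from h import *
import pickle
st=ctrl.get_state(); print(st["ee_pos"],st["ee_rot"],st["time"]); pickle.dump(st,open("st4.pkl","wb"))
im=ctrl.snapshot("wrist"); cv2.imwrite("pics/w4full.png",im[:,:,::-1])
cv2.imwrite("pics/w4.png",cv2.resize(im[20:220,200:440,::-1],None,fx=3,fy=3,interpolation=cv2.INTER_CUBIC))
```

```text
[ 0.44597701 -0.00926572  0.19928841] [-3.14156058e+00 -1.64294191e-04  2.04191799e+00] 23.6833
```

View pics/w4.png

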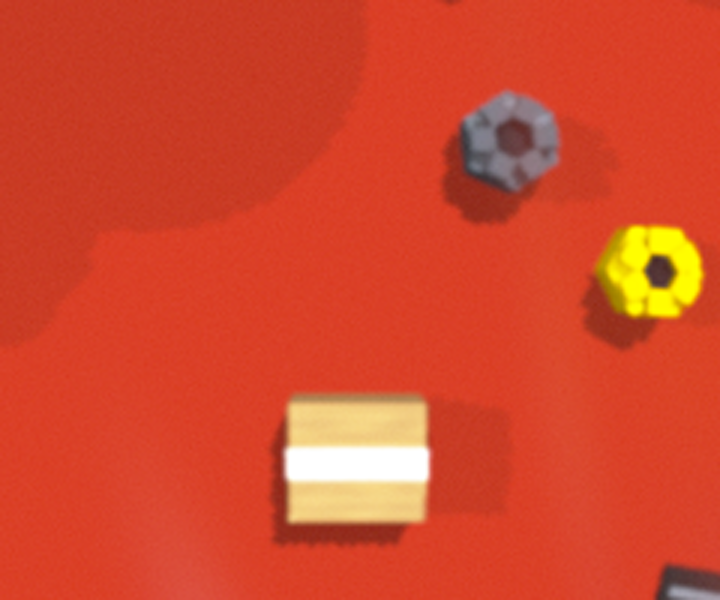

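The crop confirms both parts. The carton's top face spans crop pixels (288–427, 402–522), with the tape along it and square to the gripper. The dark nut is at about (513,141), teeth up, with corners at top and bottom, so its flats face the fingers at this yaw. The yellow look-alike is separate, at (650,272).

Run:
```python
from h import *
import pickle
st=pickle.load(open("st4.pkl","rb")); F=lambda x,y:(x/3+200-.33,y/3+20-.33)
t=np.array([pt("wrist",*F(*p),.028,st) for p in [(288,402),(427,402),(427,522),(288,522)]]); print("carton",t.mean(0)); e=t[1]-t[0]+t[2]-t[3]; print("xdir",np.degrees(np.arctan2(e[1],e[0])),np.linalg.norm(t-np.roll(t,1,0),axis=1))
h=np.array([pt("wrist",*F(*p),.022,st) for p in [(510,92),(557,125),(557,165),(515,192),(467,165),(463,118)]]); c=h.mean(0); d=h-c; print("nut",c,np.linalg.norm(d,axis=1).round(4),(np.degrees(np.arctan2(d[:,1],d[:,0]))%60).round(1), "hole",pt("wrist",*F(515,138),.024,st))
print("toolyaw",np.degrees(st["ee_rot"][2]))
im=cv2.imread("pics/top0.png")[:,:,::-1].copy(); print("green",pt("top",245,270,.02))
print(go(2.042,(*t.mean(0),.10)))
```

```text
carton [0.44451876 0.00072064]
xdir 27.029714675298624 [0.04081056 0.0455432  0.04085166 0.04695927]
nut [0.44077126 0.11940054] [0.0174 0.0167 0.0167 0.0168 0.017  0.0179] [58.9 51.3  2.8  0.8 56.1  1.7] hole [0.44081816 0.12086074]
toolyaw 116.99328277462979
green [0.39206071 0.18865546]
(array([0.0192, 0.0065, 0.1986]), array([-0.    , -0.0001, -0.0001]))
```

servo_tool(series=[{"x": 0.019, "y": 0.006, "z": 0.06, "ax": 0, "ay": 0, "az": 0}, {"x": 0.019, "y": 0.006, "z": 0.12, "ax": 0, "ay": 0, "az": 0}, {"x": 0.019, "y": 0.006, "z": 0.18, "ax": 0, "ay": 0, "az": 0}, {"x": 0.019, "y": 0.006, "z": 0.23, "ax": 0, "ay": 0, "az": 0}, {"x": 0.019, "y": 0.006, "z": 0.27, "ax": 0, "ay": 0, "az": 0}, {"x": 0.019, "y": 0.006, "z": 0.3, "ax": 0, "ay": 0, "az": 0}, {"x": 0.019, "y": 0.006, "z": 0.33, "ax": 0, "ay": 0, "az": 0}, {"x": 0.019, "y": 0.006, "z": 0.35, "ax": 0, "ay": 0, "az": 0}, {"x": 0.019, "y": 0.006, "z": 0.362, "ax": 0, "ay": 0, "az": 0}, {"x": 0.019, "y": 0.006, "z": 0.362, "ax": 0, "ay": 0, "az": 0}], fingers=1)

```text
time: 24.57
ee_pos: [0.4437, 0.0004, 0.0174]
ee_rot: [-3.14, -0.001, 2.042]
ft_force: [-0.1, -0.2, -0.5]
finger_gap: 0.0856
grip_force: 0.0
```

servo_tool(series=[{"x": 0, "y": 0, "z": 0, "ax": 0, "ay": 0, "az": 0}, {"x": 0, "y": 0, "z": 0, "ax": 0, "ay": 0, "az": 0}, {"x": 0, "y": 0, "z": 0, "ax": 0, "ay": 0, "az": 0}, {"x": 0, "y": 0, "z": 0, "ax": 0, "ay": 0, "az": 0}, {"x": 0, "y": 0, "z": 0, "ax": 0, "ay": 0, "az": 0}, {"x": 0, "y": 0, "z": 0, "ax": 0, "ay": 0, "az": 0}, {"x": 0, "y": 0, "z": 0, "ax": 0, "ay": 0, "az": 0}, {"x": 0, "y": 0, "z": 0, "ax": 0, "ay": 0, "az": 0}, {"x": 0, "y": 0, "z": 0, "ax": 0, "ay": 0, "az": 0}, {"x": 0, "y": 0, "z": 0, "ax": 0, "ay": 0, "az": 0}], fingers=0)

```text
time: 25.4
ee_pos: [0.445, 0.0005, 0.0193]
ee_rot: [3.14, 0.001, 2.042]
ft_force: [-1.5, 0.3, 6.0]
finger_gap: 0.0448
grip_force: 61.4
```

Run:
```python
from h import *
im=ctrl.snapshot("top"); cv2.imwrite("pics/t2.png",im[:,:,::-1])
c=blobs(im,(0,0,215),(180,60,255),(160,195,235,265)); 
hs=cv2.resize(im[190:270,150:310,::-1],None,fx=5,fy=5,interpolation=cv2.INTER_CUBIC); cv2.imwrite("pics/t2c.png",hs)
st=ctrl.get_state(); print(st["ee_pos"],st["finger_gap"],st["grip_force"])
```

```text
[0.44499768 0.00045729 0.0192426 ] 0.044607322575454064 61.36756181716919
```

View pics/t2c.png

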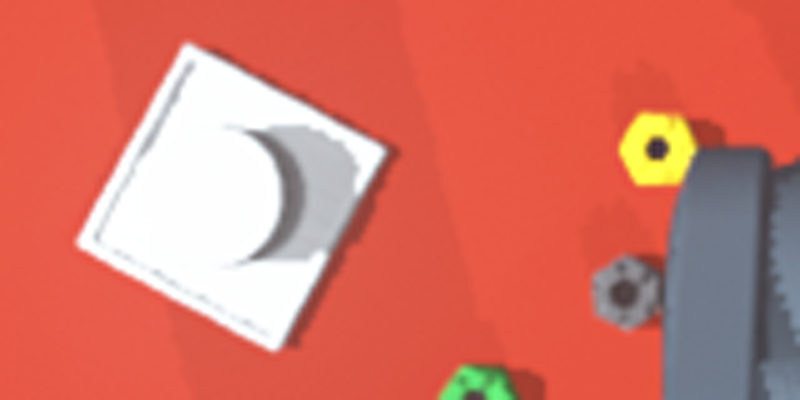

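Run:
```python
from h import *
u,v=213/5+150-.4,196/5+190-.4; print("tin",pt("top",u,v,.047))
print(go(2.042,(.4855,.304,.14)))
```

```text
tin [0.48572328 0.30090126]
(array([ 0.5041,  0.348 , -0.2413]), array([ 0.001 ,  0.0004, -0.0002]))
```

servo_tool(series=[{"x": 0, "y": 0, "z": -0.03, "ax": 0, "ay": 0, "az": 0}, {"x": 0, "y": 0, "z": -0.08, "ax": 0, "ay": 0, "az": 0}, {"x": 0, "y": 0, "z": -0.14, "ax": 0, "ay": 0, "az": 0}, {"x": 0.02, "y": 0.014, "z": -0.2, "ax": 0, "ay": 0, "az": 0}, {"x": 0.05, "y": 0.035, "z": -0.24, "ax": 0, "ay": 0, "az": 0}, {"x": 0.1, "y": 0.07, "z": -0.24, "ax": 0, "ay": 0, "az": 0}, {"x": 0.15, "y": 0.104, "z": -0.24, "ax": 0, "ay": 0, "az": 0}, {"x": 0.2, "y": 0.138, "z": -0.24, "ax": 0, "ay": 0, "az": 0}, {"x": 0.25, "y": 0.173, "z": -0.24, "ax": 0, "ay": 0, "az": 0}, {"x": 0.3, "y": 0.207, "z": -0.24, "ax": 0, "ay": 0, "az": 0}], fingers=0)

```text
time: 26.28
ee_pos: [0.4686, 0.1826, 0.1389]
ee_rot: [3.141, 0.0, 2.042]
ft_force: [0.5, -0.1, -1.3]
finger_gap: 0.0448
grip_force: 62.1
```

servo_tool(series=[{"x": 0.05, "y": 0.034, "z": 0, "ax": 0, "ay": 0, "az": 0}, {"x": 0.1, "y": 0.069, "z": 0, "ax": 0, "ay": 0, "az": 0}, {"x": 0.15, "y": 0.104, "z": 0, "ax": 0, "ay": 0, "az": 0}, {"x": 0.185, "y": 0.128, "z": 0, "ax": 0, "ay": 0, "az": 0}, {"x": 0.203, "y": 0.14, "z": 0, "ax": 0, "ay": 0, "az": 0}, {"x": 0.203, "y": 0.14, "z": 0.02, "ax": 0, "ay": 0, "az": 0}, {"x": 0.203, "y": 0.14, "z": 0.05, "ax": 0, "ay": 0, "az": 0}, {"x": 0.203, "y": 0.14, "z": 0.08, "ax": 0, "ay": 0, "az": 0}, {"x": 0.203, "y": 0.14, "z": 0.1, "ax": 0, "ay": 0, "az": 0}, {"x": 0.203, "y": 0.14, "z": 0.12, "ax": 0, "ay": 0, "az": 0}], fingers=0)

```text
time: 27.12
ee_pos: [0.4844, 0.3021, 0.0774]
ee_rot: [-3.14, 0.0, 2.041]
ft_force: [-0.6, -0.5, -1.0]
finger_gap: 0.0447
grip_force: 62.0
```

servo_tool(series=[{"x": 0, "y": 0, "z": 0.005, "ax": 0, "ay": 0, "az": 0}, {"x": 0, "y": 0, "z": 0.01, "ax": 0, "ay": 0, "az": 0}, {"x": 0, "y": 0, "z": 0.015, "ax": 0, "ay": 0, "az": 0}, {"x": 0, "y": 0, "z": 0.018, "ax": 0, "ay": 0, "az": 0}, {"x": 0, "y": 0, "z": 0.02, "ax": 0, "ay": 0, "az": 0}, {"x": 0, "y": 0, "z": 0.02, "ax": 0, "ay": 0, "az": 0}, {"x": 0, "y": 0, "z": 0.02, "ax": 0, "ay": 0, "az": 0}, {"x": 0, "y": 0, "z": 0.02, "ax": 0, "ay": 0, "az": 0}, {"x": 0, "y": 0, "z": 0.02, "ax": 0, "ay": 0, "az": 0}, {"x": 0, "y": 0, "z": 0.02, "ax": 0, "ay": 0, "az": 0}], fingers=0)

```text
time: 27.95
ee_pos: [0.4849, 0.3033, 0.0685]
ee_rot: [3.141, -0.0, 2.042]
ft_force: [0.0, -0.1, -1.4]
finger_gap: 0.0447
grip_force: 62.0
```

servo_tool(series=[{"x": 0, "y": 0, "z": 0.001, "ax": 0, "ay": 0, "az": 0}, {"x": 0, "y": 0, "z": 0.002, "ax": 0, "ay": 0, "az": 0}, {"x": 0, "y": 0, "z": 0.003, "ax": 0, "ay": 0, "az": 0}, {"x": 0, "y": 0, "z": 0.004, "ax": 0, "ay": 0, "az": 0}, {"x": 0, "y": 0, "z": 0.004, "ax": 0, "ay": 0, "az": 0}, {"x": 0, "y": 0, "z": 0.004, "ax": 0, "ay": 0, "az": 0}, {"x": 0, "y": 0, "z": 0.004, "ax": 0, "ay": 0, "az": 0}, {"x": 0, "y": 0, "z": 0.004, "ax": 0, "ay": 0, "az": 0}, {"x": 0, "y": 0, "z": 0.004, "ax": 0, "ay": 0, "az": 0}, {"x": 0, "y": 0, "z": 0.004, "ax": 0, "ay": 0, "az": 0}], fingers=0)

```text
time: 28.78
ee_pos: [0.4848, 0.3033, 0.0663]
ee_rot: [-3.142, -0.0, 2.042]
ft_force: [-1.3, 0.4, -0.9]
finger_gap: 0.0448
grip_force: 61.9
```

servo_tool(series=[{"x": 0, "y": 0, "z": 0, "ax": 0, "ay": 0, "az": 0}, {"x": 0, "y": 0, "z": 0, "ax": 0, "ay": 0, "az": 0}, {"x": 0, "y": 0, "z": 0, "ax": 0, "ay": 0, "az": 0}, {"x": 0, "y": 0, "z": 0, "ax": 0, "ay": 0, "az": 0}, {"x": 0, "y": 0, "z": 0, "ax": 0, "ay": 0, "az": 0}, {"x": 0, "y": 0, "z": 0, "ax": 0, "ay": 0, "az": 0}, {"x": 0, "y": 0, "z": 0, "ax": 0, "ay": 0, "az": 0}, {"x": 0, "y": 0, "z": -0.05, "ax": 0, "ay": 0, "az": 0}, {"x": 0, "y": 0, "z": -0.12, "ax": 0, "ay": 0, "az": 0}, {"x": 0, "y": 0, "z": -0.2, "ax": 0, "ay": 0, "az": 0}], fingers=1)

```text
time: 29.62
ee_pos: [0.4837, 0.3026, 0.166]
ee_rot: [-3.138, 0.0, 2.042]
ft_force: [1.6, 0.8, 0.8]
finger_gap: 0.0856
grip_force: 0.0
```

Run:
```python
from h import *
st=ctrl.get_state(); print(st["ee_pos"],st["time"])
print(go(2.042,(.4407,.12,.12)))
```

```text
[0.48371705 0.30256121 0.16596568] 29.6167
(array([-0.2863, -0.2419,  0.0929]), array([-0.0024,  0.0001, -0.0002]))
```

servo_tool(series=[{"x": -0.03, "y": -0.025, "z": -0.02, "ax": 0, "ay": 0, "az": 0}, {"x": -0.08, "y": -0.068, "z": -0.02, "ax": 0, "ay": 0, "az": 0}, {"x": -0.13, "y": -0.111, "z": -0.02, "ax": 0, "ay": 0, "az": 0}, {"x": -0.18, "y": -0.154, "z": 0, "ax": 0, "ay": 0, "az": 0}, {"x": -0.23, "y": -0.197, "z": 0.04, "ax": 0, "ay": 0, "az": 0}, {"x": -0.27, "y": -0.231, "z": 0.08, "ax": 0, "ay": 0, "az": 0}, {"x": -0.287, "y": -0.245, "z": 0.11, "ax": 0, "ay": 0, "az": 0}, {"x": -0.287, "y": -0.245, "z": 0.13, "ax": 0, "ay": 0, "az": 0}, {"x": -0.287, "y": -0.245, "z": 0.13, "ax": 0, "ay": 0, "az": 0}, {"x": -0.287, "y": -0.245, "z": 0.13, "ax": 0, "ay": 0, "az": 0}], fingers=0.7)

```text
time: 30.45
ee_pos: [0.4407, 0.1197, 0.1014]
ee_rot: [-3.141, -0.0, 2.041]
ft_force: [0.4, 0.1, 0.2]
finger_gap: 0.0599
grip_force: 0.0
```

servo_tool(series=[{"x": 0, "y": 0, "z": 0, "ax": 0, "ay": 0, "az": 0}, {"x": 0, "y": 0, "z": 0, "ax": 0, "ay": 0, "az": 0}, {"x": 0, "y": 0, "z": 0, "ax": 0, "ay": 0, "az": 0}, {"x": 0, "y": 0, "z": 0, "ax": 0, "ay": 0, "az": 0}, {"x": 0, "y": 0, "z": 0, "ax": 0, "ay": 0, "az": 0}, {"x": 0, "y": 0, "z": 0, "ax": 0, "ay": 0, "az": 0}, {"x": 0, "y": 0, "z": 0, "ax": 0, "ay": 0, "az": 0}, {"x": 0, "y": 0, "z": 0, "ax": 0, "ay": 0, "az": 0}, {"x": 0, "y": 0, "z": 0, "ax": 0, "ay": 0, "az": 0}, {"x": 0, "y": 0, "z": 0, "ax": 0, "ay": 0, "az": 0}], fingers=0.7)

```text
time: 31.28
ee_pos: [0.4408, 0.1198, 0.1013]
ee_rot: [-3.142, -0.0, 2.042]
ft_force: [0.4, -0.7, 0.1]
finger_gap: 0.0594
grip_force: 0.0
```

Run:
```python
from h import *
st=ctrl.get_state(); print(st["ee_pos"],st["time"],st["finger_gap"])
im=ctrl.snapshot("wrist"); cv2.imwrite("pics/w5.png",im[:,:,::-1])
```

```text
[0.44077171 0.11982277 0.10131683] 31.2833 0.05941816351406634
```

View pics/w5.png

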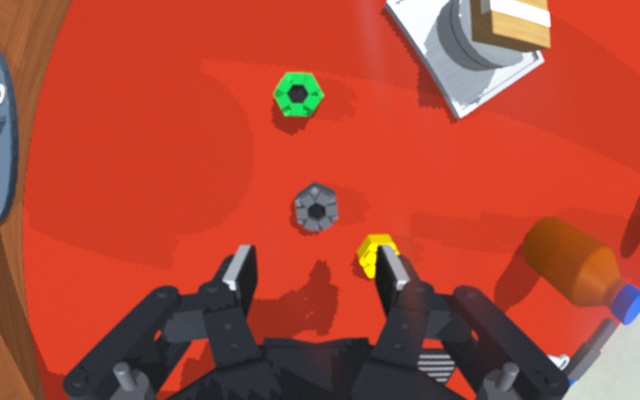

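The wrist view shows the dark nut's hole at (317,211) between the fingers. The yellow one is at (378,255), to the right and behind the finger line, and the carton sits on the tin at the upper right.

Run:
```python
from h import *
st=ctrl.get_state()
print("hole",pt("wrist",316.5,211,.02,st)); print("yellow",pt("wrist",378,252,.018,st))
im=cv2.imread("pics/w5.png")[:,:,::-1].copy()
c=blobs(im,(0,0,60),(180,110,200),(285,170,350,240))[0]; e=cv2.minEnclosingCircle(c); print(e,pt("wrist",*e[0],.018,st))
print(go(2.042,(.4407,.12,.014)))
```

```text
hole [0.44098399 0.12098826]
yellow [0.49932156 0.11196265]
((316.55767822265625, 207.42266845703125), 24.472396850585938) [0.44008525 0.12285242]
(array([ 0.0004, -0.    ,  0.1747]), array([ 0.    , -0.0001, -0.0002]))
```

servo_tool(series=[{"x": 0.002, "y": 0, "z": 0.02, "ax": 0, "ay": 0, "az": 0}, {"x": 0.002, "y": 0, "z": 0.05, "ax": 0, "ay": 0, "az": 0}, {"x": 0.002, "y": 0, "z": 0.08, "ax": 0, "ay": 0, "az": 0}, {"x": 0.002, "y": 0, "z": 0.11, "ax": 0, "ay": 0, "az": 0}, {"x": 0.002, "y": 0, "z": 0.14, "ax": 0, "ay": 0, "az": 0}, {"x": 0.002, "y": 0, "z": 0.16, "ax": 0, "ay": 0, "az": 0}, {"x": 0.002, "y": 0, "z": 0.171, "ax": 0, "ay": 0, "az": 0}, {"x": 0.002, "y": 0, "z": 0.171, "ax": 0, "ay": 0, "az": 0}, {"x": 0.002, "y": 0, "z": 0.171, "ax": 0, "ay": 0, "az": 0}, {"x": 0.002, "y": 0, "z": 0.171, "ax": 0, "ay": 0, "az": 0}], fingers=0.55)

```text
time: 32.17
ee_pos: [0.4408, 0.1208, 0.0164]
ee_rot: [3.141, 0.0, 2.042]
ft_force: [0.5, 0.2, 1.2]
finger_gap: 0.0467
grip_force: 0.0
```

servo_tool(series=[{"x": 0, "y": 0, "z": 0, "ax": 0, "ay": 0, "az": 0}, {"x": 0, "y": 0, "z": 0, "ax": 0, "ay": 0, "az": 0}, {"x": 0, "y": 0, "z": 0, "ax": 0, "ay": 0, "az": 0}, {"x": 0, "y": 0, "z": 0, "ax": 0, "ay": 0, "az": 0}, {"x": 0, "y": 0, "z": 0, "ax": 0, "ay": 0, "az": 0}, {"x": 0, "y": 0, "z": 0, "ax": 0, "ay": 0, "az": 0}, {"x": 0, "y": 0, "z": 0, "ax": 0, "ay": 0, "az": 0}, {"x": 0, "y": 0, "z": 0, "ax": 0, "ay": 0, "az": 0}, {"x": 0, "y": 0, "z": 0, "ax": 0, "ay": 0, "az": 0}, {"x": 0, "y": 0, "z": 0, "ax": 0, "ay": 0, "az": 0}], fingers=0)

```text
time: 33.0
ee_pos: [0.4409, 0.1209, 0.0169]
ee_rot: [3.14, 0.0, 2.042]
ft_force: [-1.9, -0.9, 7.9]
finger_gap: 0.029
grip_force: 58.6
```

Run:
```python
from h import *
import pickle
st=ctrl.get_state(); print(st["ee_pos"],st["time"],st["finger_gap"]); pickle.dump(st,open("st6.pkl","wb"))
im=ctrl.snapshot("wrist"); cv2.imwrite("pics/w6.png",cv2.resize(im[150:350,190:450,::-1],None,fx=3,fy=3))
```

```text
[0.44091149 0.12088442 0.01685977] 33.0 0.029042235329277664
```

View pics/w6.png

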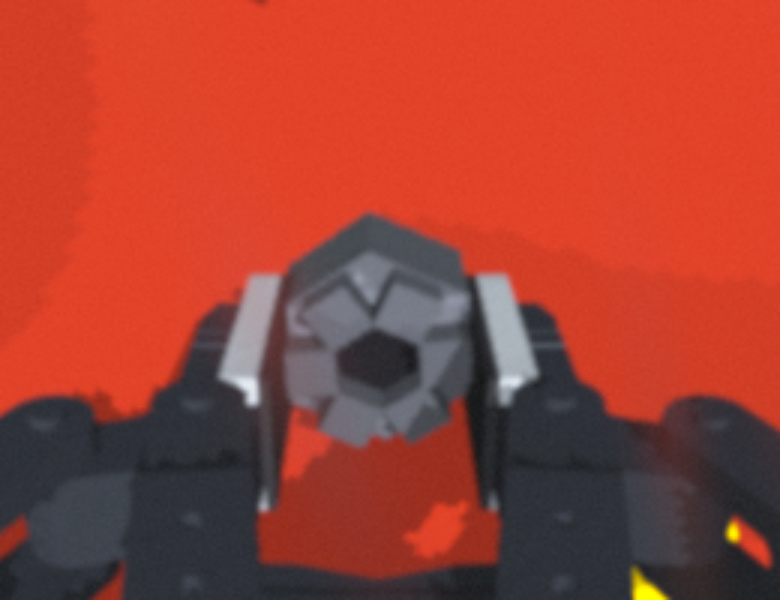

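The crop shows the nut gripped squarely on two flats, teeth up, with its hole at (378,360) between the pads.

servo_tool(series=[{"x": 0, "y": 0, "z": -0.03, "ax": 0, "ay": 0, "az": 0}, {"x": 0, "y": 0, "z": -0.08, "ax": 0, "ay": 0, "az": 0}, {"x": 0, "y": 0, "z": -0.14, "ax": 0, "ay": 0, "az": 0}, {"x": 0.01, "y": 0.009, "z": -0.2, "ax": 0, "ay": 0, "az": 0}, {"x": 0.04, "y": 0.034, "z": -0.24, "ax": 0, "ay": 0, "az": 0}, {"x": 0.08, "y": 0.068, "z": -0.26, "ax": 0, "ay": 0, "az": 0}, {"x": 0.13, "y": 0.111, "z": -0.26, "ax": 0, "ay": 0, "az": 0}, {"x": 0.18, "y": 0.154, "z": -0.26, "ax": 0, "ay": 0, "az": 0}, {"x": 0.23, "y": 0.197, "z": -0.26, "ax": 0, "ay": 0, "az": 0}, {"x": 0.27, "y": 0.231, "z": -0.26, "ax": 0, "ay": 0, "az": 0}], fingers=0)

```text
time: 33.88
ee_pos: [0.4825, 0.2958, 0.1464]
ee_rot: [3.14, -0.0, 2.042]
ft_force: [0.6, -1.2, -1.0]
finger_gap: 0.0282
grip_force: 59.9
```

servo_tool(series=[{"x": 0.015, "y": 0.013, "z": 0, "ax": 0, "ay": 0, "az": 0}, {"x": 0.015, "y": 0.013, "z": 0, "ax": 0, "ay": 0, "az": 0}, {"x": 0.015, "y": 0.013, "z": 0.02, "ax": 0, "ay": 0, "az": 0}, {"x": 0.015, "y": 0.013, "z": 0.04, "ax": 0, "ay": 0, "az": 0}, {"x": 0.015, "y": 0.013, "z": 0.06, "ax": 0, "ay": 0, "az": 0}, {"x": 0.015, "y": 0.013, "z": 0.075, "ax": 0, "ay": 0, "az": 0}, {"x": 0.015, "y": 0.013, "z": 0.085, "ax": 0, "ay": 0, "az": 0}, {"x": 0.015, "y": 0.013, "z": 0.09, "ax": 0, "ay": 0, "az": 0}, {"x": 0.015, "y": 0.013, "z": 0.09, "ax": 0, "ay": 0, "az": 0}, {"x": 0.015, "y": 0.013, "z": 0.09, "ax": 0, "ay": 0, "az": 0}], fingers=0)

```text
time: 34.72
ee_pos: [0.4845, 0.303, 0.1009]
ee_rot: [3.141, -0.0, 2.041]
ft_force: [0.0, 0.7, -0.9]
finger_gap: 0.0284
grip_force: 59.9
```

Run:
```python
from h import *
import pickle
s6=pickle.load(open("st6.pkl","rb")); print("nut at grasp",pt("wrist",378/3+190,360/3+150,.022,s6))
st=ctrl.get_state(); print(st["ee_pos"],st["ee_rot"],st["time"],st["finger_gap"])
im=ctrl.snapshot("wrist"); cv2.imwrite("pics/w7.png",cv2.resize(im[150:350,190:450,::-1],None,fx=3,fy=3))
```

```text
nut at grasp [0.44059281 0.12212152]
[0.48452523 0.30296026 0.10093369] [ 3.14146753e+00 -1.39214182e-04  2.04144738e+00] 34.7167 0.0284245824440128
```

View pics/w7.png

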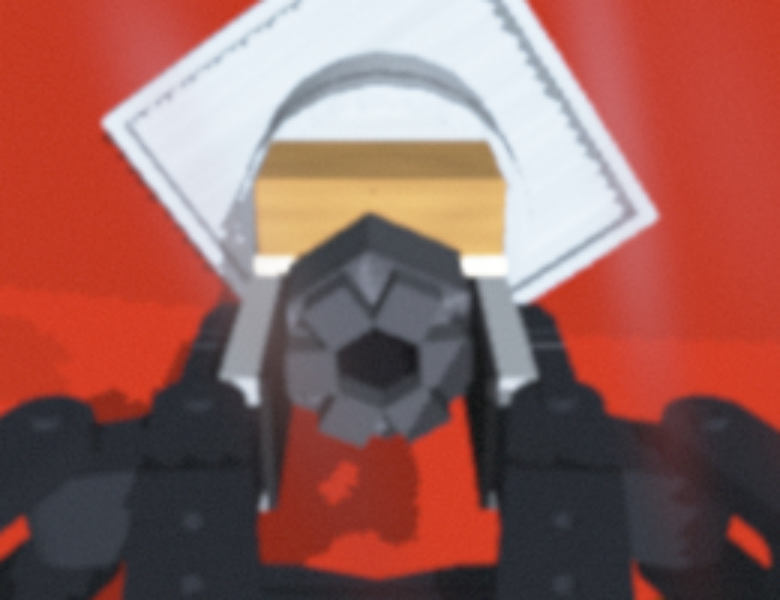

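The nut is held just above the carton. The carton's far top edge runs along crop row 178, columns 257–505, and the edge of the tape is at row 257.

Run:
```python
from h import *
st=ctrl.get_state(); T=R.from_euler("xyz",st["ee_rot"]).as_matrix()
G=lambda x,y:(x/3+190-.33,y/3+150-.33)
for n,p,z in [("farL",(258,178),.075),("farR",(505,178),.075),("tapeL",(255,257),.075),("tapeR",(507,257),.075),("lidtopfar",(380,83),.047),("nut hole",(378,360),.107-.008)]:
    w=np.array([*pt("wrist",*G(*p),z,st),z]); print(n,w.round(4),"tool",(T.T@(w-st["ee_pos"]))[:2].round(4))
```

```text
farL [0.4563 0.3118 0.075 ] tool [ 0.0206 -0.0213]
farR [0.4957 0.3319 0.075 ] tool [0.0206 0.0228]
tapeL [0.4622 0.2976 0.075 ] tool [ 0.0053 -0.0226]
tapeR [0.5036 0.3187 0.075 ] tool [0.0053 0.0239]
lidtopfar [0.4707 0.3317 0.047 ] tool [0.0318 0.0005]
nut hole [0.486  0.3008 0.099 ] tool [-0.0027  0.0001]
```

servo_tool(series=[{"x": 0.001, "y": 0.001, "z": 0.004, "ax": 0, "ay": 0, "az": 0}, {"x": 0.001, "y": 0.001, "z": 0.008, "ax": 0, "ay": 0, "az": 0}, {"x": 0.001, "y": 0.001, "z": 0.012, "ax": 0, "ay": 0, "az": 0}, {"x": 0.001, "y": 0.001, "z": 0.015, "ax": 0, "ay": 0, "az": 0}, {"x": 0.001, "y": 0.001, "z": 0.017, "ax": 0, "ay": 0, "az": 0}, {"x": 0.001, "y": 0.001, "z": 0.017, "ax": 0, "ay": 0, "az": 0}, {"x": 0.001, "y": 0.001, "z": 0.017, "ax": 0, "ay": 0, "az": 0}, {"x": 0.001, "y": 0.001, "z": 0.017, "ax": 0, "ay": 0, "az": 0}, {"x": 0.001, "y": 0.001, "z": 0.017, "ax": 0, "ay": 0, "az": 0}, {"x": 0.001, "y": 0.001, "z": 0.017, "ax": 0, "ay": 0, "az": 0}], fingers=0)

```text
time: 35.6
ee_pos: [0.4847, 0.3038, 0.0924]
ee_rot: [3.141, -0.0, 2.042]
ft_force: [-0.5, 0.1, -0.8]
finger_gap: 0.0283
grip_force: 59.9
```

servo_tool(series=[{"x": 0, "y": 0, "z": 0, "ax": 0, "ay": 0, "az": 0}, {"x": 0, "y": 0, "z": 0, "ax": 0, "ay": 0, "az": 0}, {"x": 0, "y": 0, "z": 0, "ax": 0, "ay": 0, "az": 0}, {"x": 0, "y": 0, "z": 0, "ax": 0, "ay": 0, "az": 0}, {"x": 0, "y": 0, "z": 0, "ax": 0, "ay": 0, "az": 0}, {"x": 0, "y": 0, "z": 0, "ax": 0, "ay": 0, "az": 0}, {"x": 0, "y": 0, "z": 0, "ax": 0, "ay": 0, "az": 0}, {"x": 0, "y": 0, "z": -0.04, "ax": 0, "ay": 0, "az": 0}, {"x": 0, "y": 0, "z": -0.1, "ax": 0, "ay": 0, "az": 0}, {"x": 0, "y": 0, "z": -0.16, "ax": 0, "ay": 0, "az": 0}], fingers=0.7)

```text
time: 36.43
ee_pos: [0.484, 0.3033, 0.1726]
ee_rot: [-3.139, 0.0, 2.042]
ft_force: [0.6, -0.2, -0.1]
finger_gap: 0.0599
grip_force: 0.0
```

servo_tool(series=[{"x": -0.03, "y": 0, "z": -0.05, "ax": 0, "ay": 0, "az": 0}, {"x": -0.09, "y": 0, "z": -0.08, "ax": 0, "ay": 0, "az": 0}, {"x": -0.15, "y": 0, "z": -0.1, "ax": 0, "ay": 0, "az": 0}, {"x": -0.21, "y": 0, "z": -0.1, "ax": 0, "ay": 0, "az": 0}, {"x": -0.27, "y": 0, "z": -0.1, "ax": 0, "ay": 0, "az": 0}, {"x": -0.32, "y": 0, "z": -0.1, "ax": 0, "ay": 0, "az": 0}, {"x": -0.36, "y": 0, "z": -0.1, "ax": 0, "ay": 0, "az": 0}, {"x": -0.38, "y": 0, "z": -0.1, "ax": 0, "ay": 0, "az": 0}, {"x": -0.38, "y": 0, "z": -0.1, "ax": 0, "ay": 0, "az": 0}, {"x": -0.38, "y": 0, "z": -0.1, "ax": 0, "ay": 0, "az": 0}], fingers=0.7)

```text
time: 37.27
ee_pos: [0.5707, 0.1345, 0.2222]
ee_rot: [-3.141, -0.001, 2.041]
ft_force: [0.4, 0.9, 0.0]
finger_gap: 0.0597
grip_force: 0.0
```

Run:
```python
from h import *
st=ctrl.get_state(); print(st["ee_pos"],st["time"])
im=ctrl.snapshot("scene")[:,:,::-1]; t=ctrl.snapshot("top")[:,:,::-1]
a=cv2.resize(im[110:350,220:510],None,fx=2,fy=2,interpolation=cv2.INTER_CUBIC)
b=cv2.resize(t[190:270,150:240],None,fx=5.9,fy=6,interpolation=cv2.INTER_CUBIC)[:480,:]
cv2.imwrite("pics/fa.png",a); cv2.imwrite("pics/ft.png",t); cv2.imwrite("pics/fb.png",b)
```

```text
[0.57066497 0.13452209 0.22217689] 37.2667
```

View pics/fa.png

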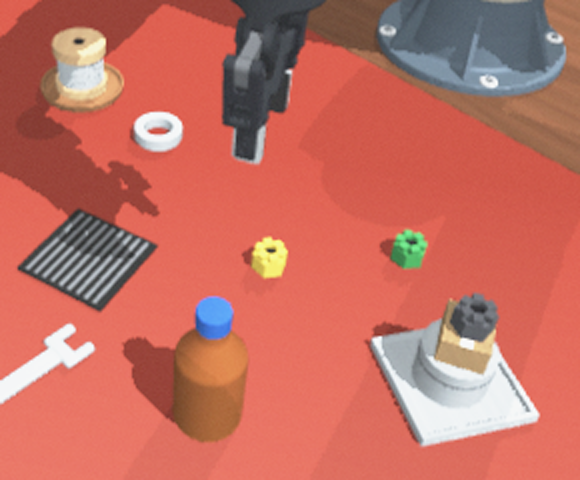

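The scene crop shows the nut, carton and tin stacked in the tray at (470,345), and the spool upright on the plate at (80,65). The ring, bottle and other nuts are untouched. I'll check the centring numerically before handing in.

Run:
```python
from h import *
print("nut scene",pt("scene",220+477/2-.25,110+307/2-.25,.097),"spool hole",pt("scene",220+79/2-.25,110+42/2-.25,.069))
t=cv2.imread("pics/ft.png")[:,:,::-1].copy()
c=blobs(t,(0,0,0),(180,255,110),(175,210,210,245),8)
for k in c[:2]: e=cv2.minEnclosingCircle(k); print("nut top",e,pt("top",*e[0],.094))
c=blobs(t,(12,60,120),(35,200,255),(178,210,215,250),8)
for k in c[:3]: print("carton bits",cv2.boundingRect(k))
g=cv2.cvtColor(t,cv2.COLOR_RGB2GRAY)[230:245,436:460]; m=np.argwhere(g<g.min()+40).mean(0); print("spoolhole top",pt("top",436+m[1],230+m[0],.069))
```

```text
nut scene [0.48235642 0.30538758] spool hole [ 0.46397448 -0.25041192]
spoolhole top [ 0.46543299 -0.25391691]
```

```bash
python3 -c "
from bench import ctrl
print(ctrl.finish_job())"
```

```text
the job is handed in; nothing more can be done
None
```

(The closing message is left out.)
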